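# Seat the filter disk in the airbrush cleaning pot and screw its ring down

### The job

Fit the new filter to the airbrush cleaning pot: press the filter disk fully home in the mouth on top of the pot, then put the cap ring over it and screw it down clockwise, hand-tight, so that it clamps the filter, and let go. Go by feel and do not overtighten: the filter must not be crushed. Leave the airbrush, the solder reel, the roll of tape and the little dish where they are.

Things in the scene. Friction and masses are not known exactly. Their poses are not given: they have to be found in the camera images.
- filter_center (a point): Filter disk, loose: white plastic disk 36 mm across and 8 mm thick, felt and grid on top, lower edge chamfered 1 mm, with an upright grip tab on the middle of its top (22 long, 9 wide, 14 high; whole filter 22 high). The point is its centre, 11 mm above its underside and 11 below the top of the tab. x runs along the tab, z up. Take the tab across its 9 mm; any turn of the disk fits.
- ring_center (a point): Cap ring, loose: black ribbed screw ring, 61 mm across, 17 mm high, open below, with a flat 3 mm lip on top round a 29 mm hole that passes the tab. Inside its lower edge three thread lugs (6 wide, 2.5 high, underside 1.1 mm above the bottom edge), one at its +x and one every 120 degrees. The point is its centre, 8.5 mm above the bottom edge; z up.
- mouth (a point): Centre of the mouth, level with its rim: the open top of the neck on the airbrush cleaning pot's grey lid. Rim 88 mm above the desk, z up. Bore 37.6 mm, sharp-edged; three rubber nubs 3 mm down hold the disk up until it is pushed past them, which takes 6 to 15 N straight down.
- seat (a point): Centre of the rubber gasket in the bore, 5 mm below the rim. The disk is home when its underside rests on it: 3 mm of the disk and the tab then stand above the rim, filter_center 6 mm above mouth. The gasket gives about 1.2 mm (11 N), then it is hard; over 45 N on the filter crushes it.
- thread (a point): On the neck's axis, 3.5 mm below the rim, where three right-hand threads start, 120 degrees apart, at turns NOT given by any pose. They fall 7 mm in 120 degrees, clockwise from above; neck 45 mm across, 51 over the threads. A ring set on rests on them, bottom edge 10.4 mm below the rim with its lugs just counter-clockwise of the starts, 0.58 mm higher per 10 degrees further, at most about 3.5 below.
- pot: The cleaning pot, fixed: glass jar 75 mm across on a round foot, lid 22 mm below the rim; origin under its middle. Turned clockwise, a ring sinks and slips under the threads at their starts; 45 degrees on, its lip is on the disk; at 60 to 75 degrees it is hand-tight, drawn down 0.8 to 1.3 mm more (ring_center 3.4 to 3.8 mm below mouth). Further crushes the filter. Let go, it holds by friction.
- airbrush: Bystander: airbrush lying on the desk, 49x143x20 mm; origin under its middle.
- solder_reel: Bystander: reel of solder wire standing on its flange, 55 mm across, 35 high; origin near its middle, underneath.
- masking_tape: Bystander: roll of masking tape lying flat, 104 mm across, 25 high; origin under its middle.
- dish_1: Bystander: small round glass dish, 43 mm across, 10 high; origin under its middle.
There are look-alikes about, which are no part of the job. Several things look just like the part that bears ring_center: the one meant starts farthest to the robot's right.

How it is judged (in metres and radians):
On the way:
1. the filter disk is pressed fully home in the mouth, with the ring still off (z of filter_center in the frame of mouth below 0.0068 m and horizontal distance between filter_center and mouth below 0.003 m and angle between filter_center's own z axis and vertical below 0.06 rad and horizontal distance between ring_center and mouth above 0.05 m), for 0.2 s.
At the end, for the whole second after the job is handed in: The filter is home in the mouth (within 0.8 mm of resting on the gasket, level, within 3 mm of the centre) and the ring sits level on the neck (within 3 mm), screwed down and pressing on the filter with more than 7 N (z of filter_center in the frame of mouth below 0.0068 m and horizontal distance between each of filter_center, ring_center and mouth below 0.003 m and angle between filter_center's own z axis and vertical below 0.06 rad and z of ring_center in the frame of mouth below -0.0025 m and angle between ring_center's own z axis and vertical below 0.05 rad and contact force between cap_ring and filter above 7 N); the robot touches nothing.
It fails at once if the filter is pressed or clamped into the pot with more than 45 N (contact force between filter and pot above 45 N).
It fails at once if a bystander is moved more than 25 mm (distance of any of airbrush, solder_reel, masking_tape, dish_1 from where it was at the start of the episode above 0.025 m).
It also fails if it takes over 72 s, if anything falls off the work surface, if the arm or the gripper's body presses on something with over 40 N, if the wrist force passes 120 N, or if a joint passes its speed limit or range.

### The arm

A 6-joint arm with a two-finger parallel gripper is mounted at the origin on a cart in front of the work surface, level with it; the furniture and walls round the work are solid. World frame = base frame: x ahead of the robot, y to its left, z up, the work surface at z = 0. Lengths are in mm, angles in rad, forces in N, time in s.
With the tool pointing down it reaches from about 350 to 850 mm from the base axis. Payload 8.1 kg.
Tool frame: the origin (TCP) lies between the finger pads; the fingertips stand arm.tcp_to_tips ahead of it and the grasp point (between the pads) lies 8 mm behind it (arm.tcp_to_tips is the distance from the TCP to the fingertips, in mm); y points along the fingers, z is the direction in which the jaws open and shut, and the axes are right-handed (so a half turn about y gives the same grasp; the last joint's range is limited). The gripper opens to 85 mm and grips with 20 to 120 N. Pads are 22 mm wide; open, the fingers measure 114 mm over their backs; the gripper's body (76 mm by 85 mm) begins 54 mm behind the grasp point. The pads swing forward as they close: fully open they stand 13 mm farther back than shut.
Start: joints at [-1.361, 0.13, 1.488, -0, 1.523, -0.085], TCP at [174.349, -574.115, 242.292] pointing down, gripper open.
Joint ranges: [-2.96, 2.96], [-0.89, 2.26], [0.02, 2.5], [-1.34, 4.48], [0, 2.73], [-2.66, 2.66]. Speed limits (rad/s): [2.39, 2.39, 2.79, 3.14, 3.14, 3.14].

### API

Orientations are given as a 3x3 rotation matrix whose columns are the frame's x, y, z axes.
In Python, from station import arm gives the robot as it stands. The module is installed in compiled form; this text tells all that it offers.
- The arm moves only by the tool servo_tool, never from a script. Its argument "motion" is a list of rows, each an object with "slide": the shift along the world's x, y, z in cm, a list of three; "turn": the turn, a rotation vector about the world's x, y, z in rad, a list of three; "gripper": the opening in per cent of the stroke, from 0 (shut) to 100 (fully open). A call has 1 to 10 rows; each row is the pose to reach, as a shift and turn from the pose commanded when the call began; what a row does not reach only later rows make up. A row lasts 1/10 s, in which the tool goes at most 50 mm and 8.59 degrees, less where a joint would pass 70% of its speed; a pose out of reach is approached as far as the arm can. A call with a gripper value outside its range is refused whole. The fingers move at their own pace and stop on an object; "squeeze" is the grip in N (left out, the last holds). Time passes only in rows, so rows that repeat a pose let the fingers close. It gives the time, the measured TCP pose, the force and the opening at its end, in the units of the state.
- arm.sense(): the state, without advancing time (a new reading comes with each control period).
- arm.snapshot(name): name is "scene" or "top" or "wrist"; returns the picture (400x640x3 uint8, red, green, blue); there is no depth.
- arm.get_calibration(name): a dict with "mtx" (3x3 intrinsics, pixels), "R" (3x3) and "t" (3): a world point X has camera coordinates R X + t; the wrist camera has in their place "hand_eye" (4x4, takes a point from camera to tool coordinates, whose origin is the TCP and whose axes are the tool frame's). Camera axes: x right, y down, z forward; pixel columns grow to the right and rows downward; lengths in mm; the calibration is good to about 2 mm. A picture is of the moment at which its call begins: read the wrist's pose just before it. get_calibration takes no time and is no camera call.
- arm.finish_job(): hands the job in, once; it reports no verdict.
The state is a dict: "t": time; "q": joint angles; "qd": joint speeds; "joint_efforts": joint torques, N m; "tool_pos": TCP position; "tool_rot": TCP orientation; "force": force on the tool from outside, world axes, zero at the start; "torque": the same for the moment, N m; "opening": finger opening in mm.
Only numpy, scipy, OpenCV 4.12 (cv2) and the standard library are available. Lean on these libraries where they do the work, as an engineer would, in place of code of your own. Each camera call takes 0.05 s, during which the arm holds its last target.

## Working session

There is one attempt and no reset: what is moved stays moved. The work goes in short steps, Python scripts to look and compute and a tool call to move; the robot and the scene stay as the last step left them, time stands still between calls to the robot, and variables do not carry over. Pictures are saved under pics/ and viewed, and the job is handed in when it is done.

Besides the shell and the picture viewer there is one more tool, called after "Request:" as name(argument=value, ...) on one line, values as JSON. servo_tool: Moves the arm, as the interface text tells. Its arguments: {"type":"object","properties":{"motion":{"type":"array"},"squeeze":{"type":"number"}},"required":["motion"]}

```bash
mkdir -p pics; cat > h.py <<'E'
import numpy as np, cv2
from station import arm
def snap(n,f,s=1.25):
    st=arm.sense(); im=arm.snapshot(n); np.save('pics/'+f+'.npy',im)
    np.savez('pics/'+f+'_p.npz',p=st['tool_pos'],R=st['tool_rot'])
    cv2.imwrite('pics/'+f+'.png',cv2.resize(im[:,:,::-1],None,fx=s,fy=s)); return im
def cam(n,f=None):
    c=arm.get_calibration(n); K=np.array(c['mtx'])
    if 'R' in c:
        R=np.array(c['R']);t=np.array(c['t']).ravel()
        return K,R,t
    H=np.array(c['hand_eye']);d=np.load('pics/'+f+'_p.npz')
    Rw=d['R']@H[:3,:3]; o=d['R']@H[:3,3]+d['p']
    return K,Rw.T,-Rw.T@o
def ray(n,u,v,z,f=None):
    K,R,t=cam(n,f); d=R.T@np.linalg.solve(K,[u,v,1.]); o=-R.T@t
    return o+d*(z-o[2])/d[2]
def proj(n,X,f=None):
    K,R,t=cam(n,f); p=K@(R@np.asarray(X,float)+t); return p[:2]/p[2]
E
python3 - <<'E'
from h import *
print(arm.sense()); print(arm.tcp_to_tips)
for n in("scene","top","wrist"):
    snap(n,n+'0'); c=arm.get_calibration(n); print(n,c)
E
```

```text
{'t': 0.0, 'q': array([-1.36141643e+00,  1.31136959e-01,  1.48929411e+00,  2.58237726e-05,
        1.52297996e+00, -8.53866119e-02]), 'qd': array([-0.00077704, -0.00028201,  0.0009468 , -0.0028464 , -0.00157901,
       -0.00064568]), 'joint_efforts': array([ 4.07749440e-05, -5.69389021e+01, -5.00556958e+01, -3.74018555e-04,
        1.43046014e-02, -9.43278991e-06]), 'tool_pos': array([ 174.23799332, -573.59426213,  241.25071842]), 'tool_rot': array([[-9.56870398e-01, -3.52724530e-04,  2.90514918e-01],
       [-2.90515076e-01,  1.78402330e-03, -9.56868752e-01],
       [-1.80774304e-04, -9.99998346e-01, -1.80955088e-03]]), 'force': array([-0.56169788,  1.44519084,  0.41169074]), 'torque': array([ 0.00402823, -0.02514322,  0.01510104]), 'opening': 85.3011604183875}
11.0
scene {'mtx': array([[380.72844962,   0.        , 326.20567816],
       [  0.        , 380.72844962, 193.89771459],
       [  0.        ,   0.        ,   1.        ]]), 'R': array([[ 0.91704112, -0.3983664 ,  0.01843381],
       [-0.29317171, -0.70477607, -0.64601938],
       [ 0.27034412,  0.58702206, -0.76309839]]), 't
[... 256 characters left out ...]
95303, -0.00211226],
       [-0.99483098, -0.00919661, -0.10112741],
       [ 0.10110323,  0.00305788, -0.99487124]]), 't': array([  21.16643855,  521.53393771, 1330.25338688])}
wrist {'mtx': array([[352.65214378,   0.        , 317.72411467],
       [  0.        , 352.65214378, 201.81567735],
       [  0.        ,   0.        ,   1.        ]]), 'hand_eye': array([[ 2.03204009e-04,  9.54712494e-01,  2.97529852e-01,
        -7.63418620e+01],
       [-1.23653217e-03, -2.97529391e-01,  9.54711858e-01,
        -1.31092749e+02],
       [ 9.99999215e-01, -5.61906511e-04,  1.12007355e-03,
        -1.32209310e-01],
       [ 0.00000000e+00,  0.00000000e+00,  0.00000000e+00,
         1.00000000e+00]])}
```

View pics/top0.png

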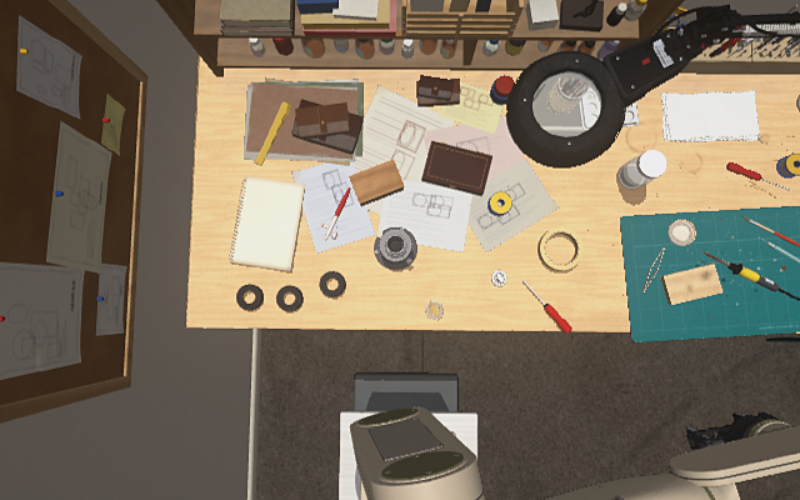

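View pics/scene0.png

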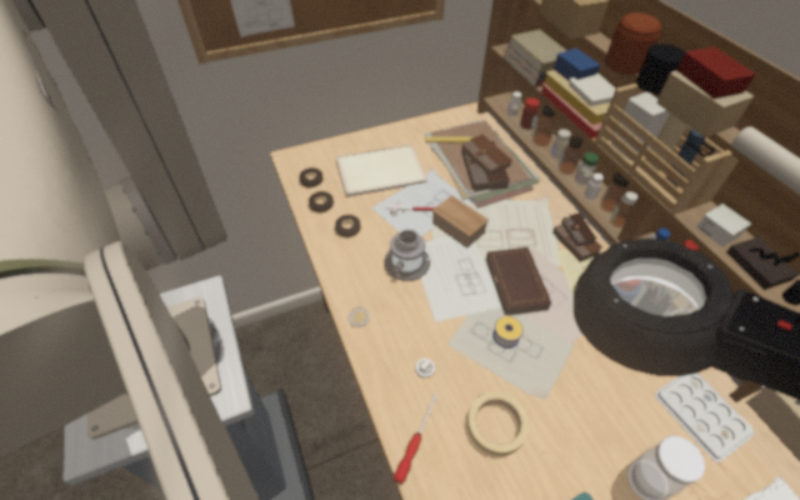

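View pics/wrist0.png

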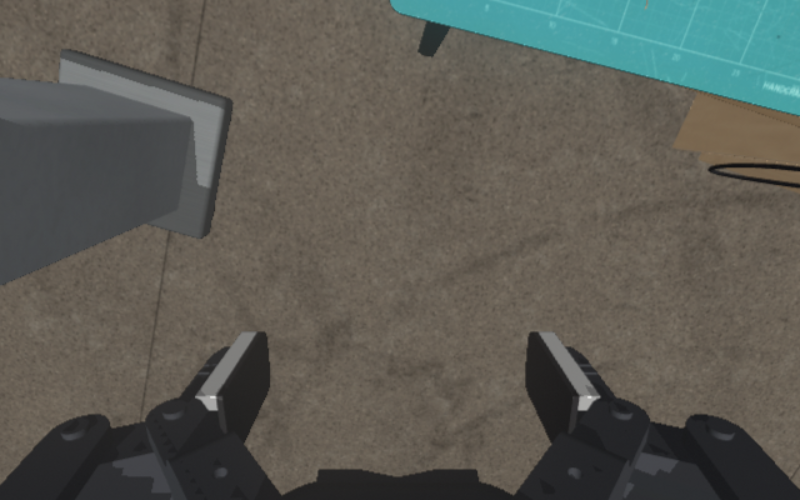

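Top view at 1.25x: there are three black rings, at (250,297), (289,298) and (332,284). The filter candidate is the white disk at (499,278) and the pot is at (396,248). The dish is at (435,310), the tape at (558,250) and the reel at (500,203). The other white disk, at (682,232) on the mat, is larger. By the description, the ring is the right-most one, at (332,284). I'll check that in a crop and measure.

```bash
python3 - <<'E'
from h import *
im=np.load('pics/top0.npy')
a=im[180:265,180:420]; cv2.imwrite('pics/crop0.png',cv2.resize(a[:,:,::-1],None,fx=3.3,fy=3.3,interpolation=cv2.INTER_CUBIC))
g=cv2.cvtColor(im,cv2.COLOR_RGB2GRAY)
# rings
m=((g<75)).astype(np.uint8)
n,l,s,c=cv2.connectedComponentsWithStats(m)
for i in range(1,n):
    x,y,w,h,A=s[i]
    if A>150 and 180<x<340 and 190<y<260: print('dark',s[i],c[i],ray('top',x+w/2,y+h/2,12))
m=((im.min(2)>200)).astype(np.uint8)
n,l,s,c=cv2.connectedComponentsWithStats(m)
for i in range(1,n):
    x,y,w,h,A=s[i]
    if A>15 and 380<x<420 and 210<y<240: print('white',s[i],c[i],ray('top',*c[i],8))
print('pot',ray('top',317,194,88),'pot base',ray('top',317,198,0))
print('dish',ray('top',348,248,5),'reel',ray('top',400,162,35),'tape',ray('top',446,201,12))
E
```

```text
dark [256 217  21  21 173] [265.39884393 227.86705202] [443.65269878 178.3945183   12.        ]
dark [189 228  22  20 246] [199.8495935  237.44308943] [411.06204803 372.78052997  12.        ]
dark [221 229  22  20 227] [231.56387665 238.26872247] [409.02352659 278.83586991  12.        ]
white [394 217  11  11  66] [399.01515152 221.65151515] [ 464.71853326 -211.59378656    8.        ]
white [419 225  17  19  24] [427.25       233.83333333] [ 429.64613064 -294.292427      8.        ]
pot [535.1886318  30.4959352  88.       ] pot base [533.49769948  30.96578021   0.        ]
dish [386.00097113 -61.61743063   5.        ] reel [ 637.97840161 -211.27721771   35.        ] tape [ 526.80154376 -350.07372368   12.        ]
```

View pics/crop0.png

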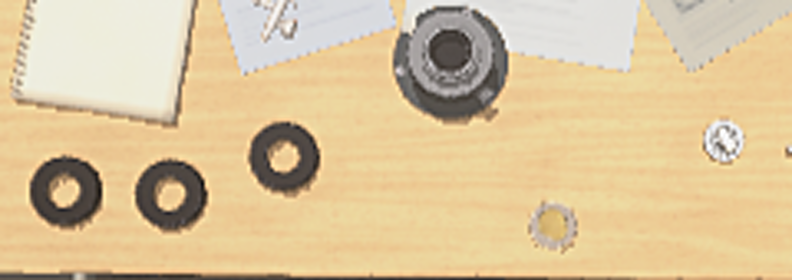

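Request:
servo_tool(motion=[{"slide": [29.0, 36.3, -4.0], "turn": [0, 0, 0], "gripper": 60}, {"slide": [29.0, 36.3, -4.0], "turn": [0, 0, 0], "gripper": 60}, {"slide": [29.0, 36.3, -4.0], "turn": [0, 0, 0], "gripper": 60}, {"slide": [29.0, 36.3, -4.0], "turn": [0, 0, 0], "gripper": 60}, {"slide": [29.0, 36.3, -4.0], "turn": [0, 0, 0], "gripper": 60}, {"slide": [29.0, 36.3, -4.0], "turn": [0, 0, 0], "gripper": 60}, {"slide": [29.0, 36.3, -4.0], "turn": [0, 0, 0], "gripper": 60}, {"slide": [29.0, 36.3, -4.0], "turn": [0, 0, 0], "gripper": 60}, {"slide": [29.0, 36.3, -4.0], "turn": [0, 0, 0], "gripper": 60}, {"slide": [29.0, 36.3, -4.0], "turn": [0, 0, 0], "gripper": 60}])

```text
t: 1.15
tool_pos: [466.1, -207.2, 201.6]
tool_rot: [[-0.956, -0.0, 0.294], [-0.294, 0.002, -0.956], [-0.0, -1.0, -0.002]]
force: [-0.4, -0.5, 0.5]
opening: 50.8
```

Request:
servo_tool(motion=[{"slide": [0, 0, 0], "turn": [0, 0, 0], "gripper": 60}, {"slide": [0, 0, 0], "turn": [0, 0, 0], "gripper": 60}])

```text
t: 1.35
tool_pos: [464.1, -211.1, 202.0]
tool_rot: [[-0.957, -0.001, 0.292], [-0.292, -0.0, -0.957], [0.001, -1.0, -0.0]]
force: [-0.3, -0.4, 0.2]
opening: 51.3
```

```bash
python3 - <<'E'
from h import *
snap('wrist','w1'); s=arm.sense(); print(s['t'],s['tool_pos'],s['q'],s['opening'])
E
```

```text
1.4 [ 463.84557744 -211.69152417  202.17547934] [-5.28359658e-01 -9.24253684e-02  1.78736260e+00 -5.45816952e-04
  1.44704388e+00  7.47838364e-01] 51.608502784194705
```

View pics/w1.png

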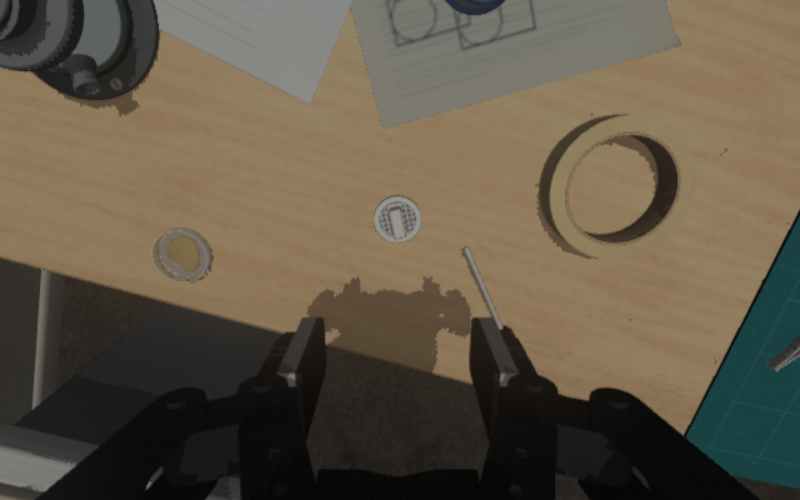

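The filter is at (397,218) with its tab running roughly up and down. The screwdriver tip is near it at (465,250).

```bash
python3 - <<'E'
from h import *
im=np.load('pics/w1.npy')
a=im[145:205,285:350]; cv2.imwrite('pics/crop1.png',cv2.resize(a[:,:,::-1],None,fx=9,fy=9,interpolation=cv2.INTER_CUBIC))
m=((im.min(2)>95)).astype(np.uint8); m[:150]=0;m[200:]=0;m[:,:295]=0;m[:,340:]=0
n,l,s,c=cv2.connectedComponentsWithStats(m)
i=1+s[1:,4].argmax(); print(s[i],c[i]); x,y,w,h,A=s[i]
print(ray('wrist',x+w/2,y+h/2,7,'w1'))
E
```

```text
[ 299  157   39   41 1017] [317.73844641 175.79744346]
[ 463.10826198 -212.38042016    7.        ]
```

View pics/crop1.png

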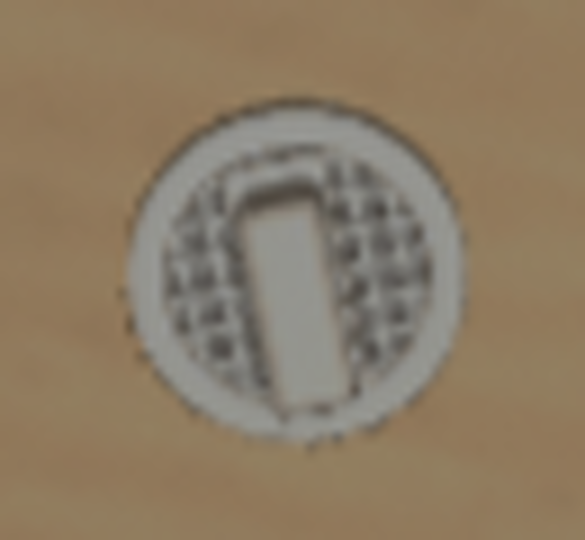

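```bash
python3 - <<'E'
from h import *
P=[ray('wrist',285+(x+.5)/9-.5,145+(y+.5)/9-.5,22,'w1') for x,y in[(247,213),(318,205),(355,390),(280,408)]]
P=np.array(P);print(P,P.mean(0))
d=(P[2]+P[3]-P[0]-P[1])/2; print(d,np.hypot(*d[:2]),np.arctan2(d[1],d[0]))
R=np.load('pics/w1_p.npz')['R'];print(R, np.arctan2(R[1,0],R[0,0]))
E
```

```text
[[ 472.98347404 -203.21552288   22.        ]
 [ 475.82058097 -209.75012889   22.        ]
 [ 458.67552157 -218.93383631   22.        ]
 [ 454.64893601 -212.20491346   22.        ]] [ 465.53212815 -211.02610039   22.        ]
[-17.73979872  -9.08654899   0.        ] 19.931528570320463 -2.6682227406809913
[[-9.56521817e-01 -8.60290996e-04  2.91659518e-01]
 [-2.91659534e-01 -1.09545988e-04 -9.56522192e-01]
 [ 8.54837560e-04 -9.99999624e-01 -1.46128943e-04]] -2.845631196140154
```

Request:
servo_tool(motion=[{"slide": [0.06, 0, -5], "turn": [0, 0, 0.12], "gripper": 35}, {"slide": [0.06, 0, -10], "turn": [0, 0, 0.177], "gripper": 35}, {"slide": [0.06, 0, -14], "turn": [0, 0, 0.177], "gripper": 35}, {"slide": [0.06, 0, -16.5], "turn": [0, 0, 0.177], "gripper": 35}, {"slide": [0.06, 0, -17.7], "turn": [0, 0, 0.177], "gripper": 35}, {"slide": [0.06, 0, -18.0], "turn": [0, 0, 0.177], "gripper": 35}, {"slide": [0.06, 0, -18.0], "turn": [0, 0, 0.177], "gripper": 35}, {"slide": [0.06, 0, -18.0], "turn": [0, 0, 0.177], "gripper": 35}])

```text
t: 2.2
tool_pos: [466.2, -212.2, 24.3]
tool_rot: [[-0.891, 0.003, 0.454], [-0.454, -0.002, -0.891], [-0.002, -1.0, 0.003]]
force: [-0.3, 0.3, -0.0]
opening: 29.8
```

```bash
python3 - <<'E'
from h import *
snap('wrist','w2'); s=arm.sense(); print(s['t'],s['tool_pos'],s['force'],s['opening'])
E
```

```text
2.25 [ 466.30043464 -212.12258692   24.24958555] [0.40988789 0.63646285 0.21518006] 30.02365909219956
```

View pics/w2.png

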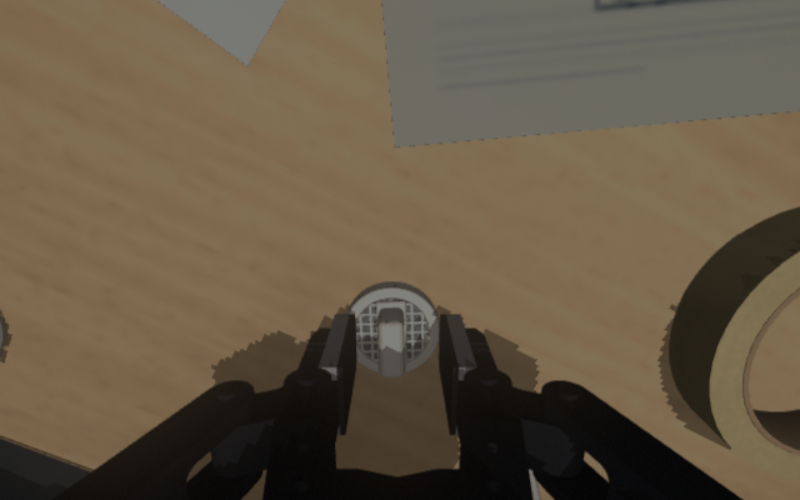

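```bash
python3 - <<'E'
from h import *
im=np.load('pics/w2.npy')
a=im[215:310,265:370]; cv2.imwrite('pics/crop2.png',cv2.resize(a[:,:,::-1],None,fx=6,fy=6,interpolation=cv2.INTER_CUBIC))
for X in([466.3,-212.1,22],[464.5,-211.7,22]): print((proj('wrist',X,'w2')-[265,215])*6)
E
```

```text
[314.40803787 387.70912061]
[297.90646319 405.54507888]
```

View pics/crop2.png

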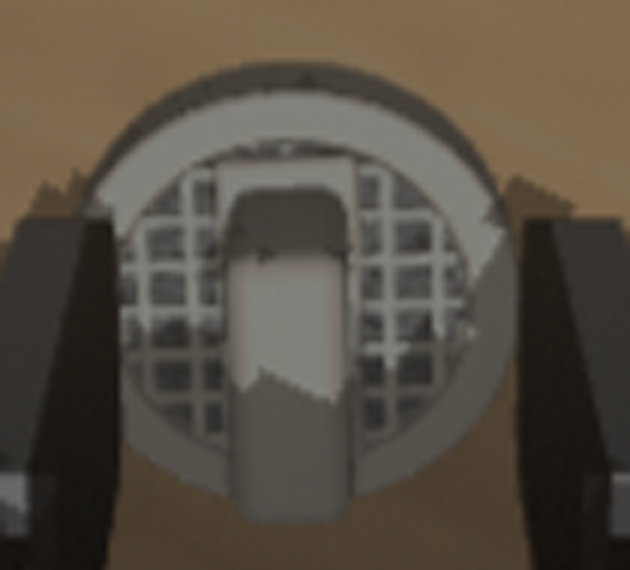

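Request:
servo_tool(motion=[{"slide": [-0.15, 0, -0.2], "turn": [0, 0, 0], "gripper": 35}, {"slide": [-0.15, 0, -0.2], "turn": [0, 0, 0], "gripper": 0}, {"slide": [-0.15, 0, -0.2], "turn": [0, 0, 0], "gripper": 0}, {"slide": [-0.15, 0, -0.2], "turn": [0, 0, 0], "gripper": 0}, {"slide": [-0.15, 0, -0.2], "turn": [0, 0, 0], "gripper": 0}, {"slide": [-0.15, 0, -0.2], "turn": [0, 0, 0], "gripper": 0}], squeeze=60)

```text
t: 2.85
tool_pos: [463.9, -211.3, 20.9]
tool_rot: [[-0.891, 0.001, 0.455], [-0.455, -0.0, -0.891], [-0.0, -1.0, 0.001]]
force: [-1.6, 0.2, 4.9]
opening: 7.3
```

Request:
servo_tool(motion=[{"slide": [0, 0, 0], "turn": [0, 0, 0], "gripper": 0}, {"slide": [0, 0, 4], "turn": [0, 0, 0], "gripper": 0}, {"slide": [0, 0, 8], "turn": [0, 0, 0], "gripper": 0}, {"slide": [0, 2, 12], "turn": [0, 0, 0], "gripper": 0}, {"slide": [0.3, 6, 16], "turn": [0, 0, 0], "gripper": 0}, {"slide": [0.5, 11, 18], "turn": [0, 0, 0], "gripper": 0}, {"slide": [0.6, 15.5, 18], "turn": [0, 0, 0], "gripper": 0}, {"slide": [0.6, 19, 18], "turn": [0, 0, 0], "gripper": 0}, {"slide": [0.6, 20.6, 18], "turn": [0, 0, 0], "gripper": 0}, {"slide": [0.6, 20.6, 18], "turn": [0, 0, 0], "gripper": 0}])

```text
t: 3.85
tool_pos: [469.1, -2.9, 200.1]
tool_rot: [[-0.889, -0.0, 0.458], [-0.458, 0.001, -0.889], [-0.0, -1.0, -0.001]]
force: [-0.8, -0.3, 0.4]
opening: 7.1
```

Request:
servo_tool(motion=[{"slide": [0, 0, 0], "turn": [0, 0, 0], "gripper": 0}, {"slide": [0, 0, 0], "turn": [0, 0, 0], "gripper": 0}, {"slide": [0, 0, 0], "turn": [0, 0, 0], "gripper": 0}])

```text
t: 4.15
tool_pos: [469.4, -6.1, 200.1]
tool_rot: [[-0.891, -0.0, 0.453], [-0.453, -0.0, -0.891], [0.001, -1.0, -0.0]]
force: [0.4, -0.2, -0.4]
opening: 7.0
```

```bash
python3 - <<'E'
from h import *
snap('wrist','w3'); s=arm.sense(); print(s['t'],s['tool_pos'],s['q'],s['force'],s['opening'])
E
```

```text
4.2 [469.39490397  -6.11072579 200.10886531] [-1.22162212e-01 -2.06643783e-01  1.89381249e+00 -1.86057986e-04
  1.45479906e+00  9.78464759e-01] [ 0.30091535 -0.34563606 -0.33702435] 7.143599812781757
```

View pics/w3.png

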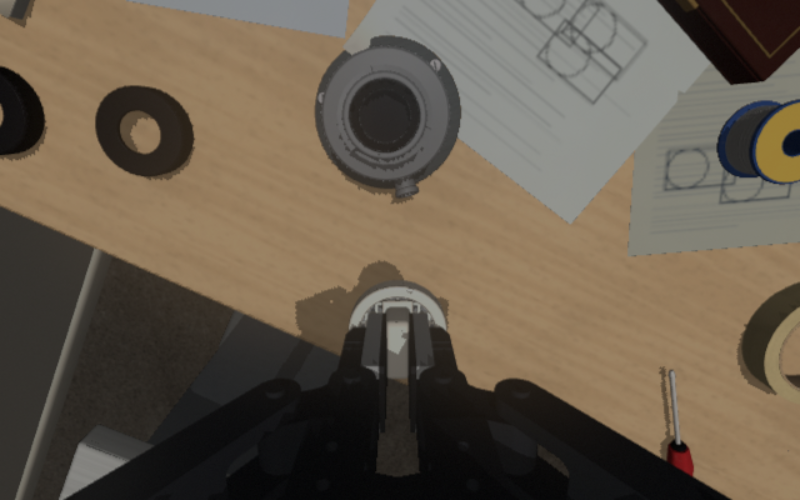

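The pot mouth is at about (387,112). The filter is held level at (397,300), and two of the rings are on the left.

```bash
python3 - <<'E'
from h import *
im=np.load('pics/w3.npy')
a=im[25:165,245:375]; cv2.imwrite('pics/crop3.png',cv2.resize(a[:,:,::-1],None,fx=4.2,fy=4.2,interpolation=cv2.INTER_CUBIC))
a=im[215:310,265:370]; cv2.imwrite('pics/crop3b.png',cv2.resize(a[:,:,::-1],None,fx=6,fy=6,interpolation=cv2.INTER_CUBIC))
E
```

```text
(no output)
```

View pics/crop3.png

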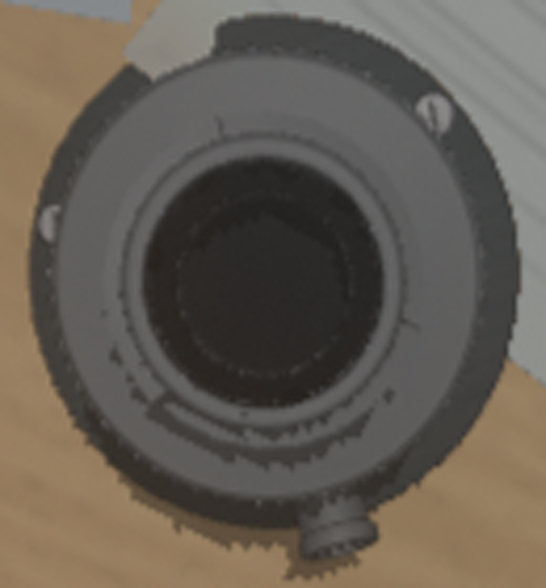

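View pics/crop3b.png

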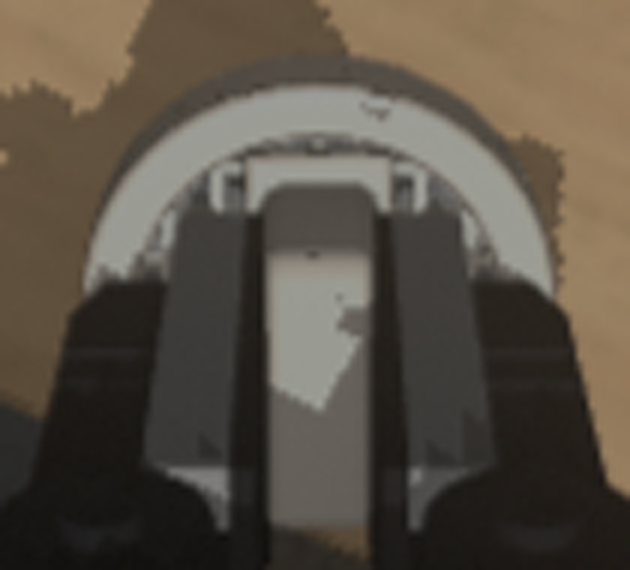

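```bash
cat >> h.py <<'E'
def fitc(P,r=None):
    from scipy.optimize import least_squares
    P=np.asarray(P)[:,:2]
    if r is None:
        f=lambda v:np.hypot(P[:,0]-v[0],P[:,1]-v[1])-v[2]; v0=[*P.mean(0),20]
    else:
        f=lambda v:np.hypot(P[:,0]-v[0],P[:,1]-v[1])-r; v0=[*P.mean(0)]
    s=least_squares(f,v0,loss='soft_l1',f_scale=.3); return s.x,np.sqrt(np.mean(f(s.x)**2))
E
python3 - <<'E'
from h import *
im=np.load('pics/w3.npy'); g=cv2.cvtColor(im,cv2.COLOR_RGB2GRAY)
m=(g<62).astype(np.uint8); m[:55]=0;m[130:]=0;m[:,:270]=0;m[:,345:]=0
cs,_=cv2.findContours(m,cv2.RETR_EXTERNAL,cv2.CHAIN_APPROX_NONE)
c=max(cs,key=cv2.contourArea)[:,0]; print(cv2.boundingRect(c),cv2.fitEllipse(c))
P=[ray('wrist',u,v,88,'w3') for u,v in c]; q=fitc(P); print('mouth',q)
C=np.array([*q[0][:2],88])
for x,y in[(220,125),(405,322),(160,400)]:
    X=ray('wrist',245+x/4.2,25+y/4.2,84.5,'w3'); d=X-C; print(np.hypot(*d[:2]),np.degrees(np.arctan2(d[1],d[0])))
# filter top outer edge, upper half
s=np.load('pics/w3_p.npz'); zt=s['p'][2]-20.9+8
P=[]
for x,y in[(88,280),(100,230),(125,185),(160,145),(200,115),(250,95),(320,86),(390,95),(440,115),(480,143),(520,190),(543,235),(552,280)]:
    P.append(ray('wrist',265+x/6,215+y/6,zt,'w3'))
q=fitc(P); print(q); q2=fitc(P,18); print(q2)
d=s['R'].T@(np.array([*q2[0],zt])-s['p']); print('in tool',d)
E
```

```text
(279, 62, 57, 60) ((307.19140625, 91.81729888916016), (56.054054260253906, 58.59372329711914), 175.26222229003906)
mouth (array([533.9711648 ,  34.23517289,  18.43290829]), np.float64(0.18426059850859364))
24.18551009207547 41.904646487516786
23.63938762701024 -77.50699817623484
24.644459659561814 164.20329780203735
(array([470.7244008 ,  -5.86411807,  17.51132425]), np.float64(0.05636681761055958))
(array([470.17405721,  -6.145316  ]), np.float64(0.21962238076143456))
in tool [-0.71448588 12.89960945  0.36737963]
```

Request:
servo_tool(motion=[{"slide": [4, 2.5, 0], "turn": [0, 0, 0], "gripper": 0}, {"slide": [6.38, 4.03, -2], "turn": [0, 0, 0], "gripper": 0}, {"slide": [6.38, 4.03, -6], "turn": [0, 0, 0], "gripper": 0}, {"slide": [6.38, 4.03, -8], "turn": [0, 0, 0], "gripper": 0}, {"slide": [6.38, 4.03, -8], "turn": [0, 0, 0], "gripper": 0}, {"slide": [6.38, 4.03, -8], "turn": [0, 0, 0], "gripper": 0}, {"slide": [6.38, 4.03, -8], "turn": [0, 0, 0], "gripper": 0}, {"slide": [6.38, 4.03, -8], "turn": [0, 0, 0], "gripper": 0}])

```text
t: 5.0
tool_pos: [534.6, 34.9, 122.4]
tool_rot: [[-0.891, 0.003, 0.454], [-0.454, -0.0, -0.891], [-0.003, -1.0, 0.002]]
force: [0.2, -0.7, -1.0]
opening: 7.1
```

```bash
python3 - <<'E'
from h import *
im=snap('wrist','w4'); s=arm.sense(); print(s['t'],s['tool_pos'],s['force'],s['opening'])
a=im[195:320,250:385]; cv2.imwrite('pics/crop4.png',cv2.resize(a[:,:,::-1],None,fx=5,fy=5,interpolation=cv2.INTER_CUBIC))
E
```

```text
5.05 [534.39527216  34.95547908 122.13592116] [ 0.93957914  0.43062094 -0.56048658] 7.240483719283942
```

View pics/crop4.png

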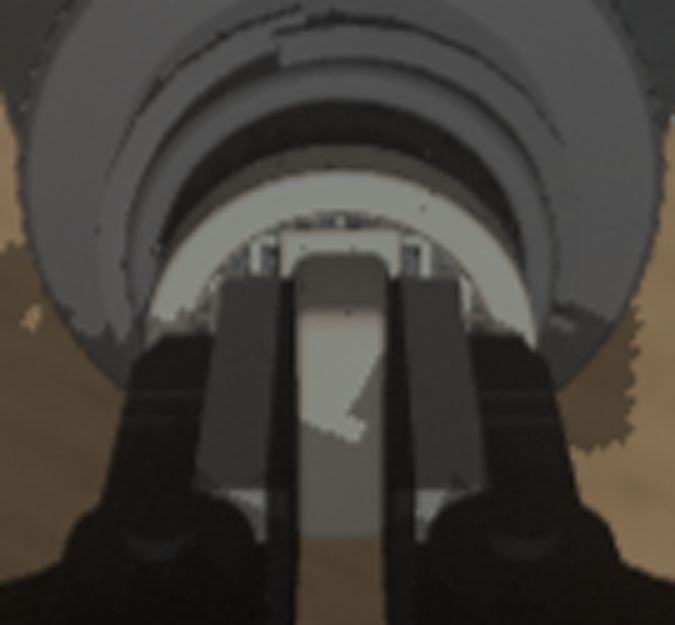

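```bash
python3 - <<'E'
from h import *
f='w4'; w=lambda x,y,z: ray('wrist',250+(x+.5)/5-.5,195+(y+.5)/5-.5,z,f)
im=np.load('pics/w4.npy'); g=cv2.cvtColor(im,cv2.COLOR_RGB2GRAY).astype(int)
# columns profile: report transitions along each column from row 205 downward
s=np.load('pics/w4_p.npz')
zt=s['p'][2]-20.9+8
rim=[];fil=[]
for u in range(284,355,3):
    col=cv2.cvtColor(im,cv2.COLOR_RGB2GRAY)[203:262,u].astype(float)
    d=np.diff(col)
    # rim inner: the strongest drop in rows, followed by filter strongest rise after dark
    i=np.argmin(d[:50]); 
    j=i+np.argmax(d[i:]); rim.append((u,203+i+.5)); fil.append((u,203+j+.5))
print(rim);print(fil)
qr=fitc([ray('wrist',u,v,88,f) for u,v in rim],18.8); print('rim',qr, fitc([ray('wrist',u,v,88,f) for u,v in rim]))
qf=fitc([ray('wrist',u,v,zt,f) for u,v in fil],18); print('fil',qf, fitc([ray('wrist',u,v,zt,f) for u,v in fil]))
print('need',qr[0]-qf[0])
for z in(84.5,):
    X=w(280,50,z)[:2]-qr[0]; print(np.hypot(*X),np.degrees(np.arctan2(X[1],X[0])))
E
```

```text
[(284, np.float64(219.5)), (287, np.float64(215.5)), (290, np.float64(213.5)), (293, np.float64(247.5)), (296, np.float64(244.5)), (299, np.float64(242.5)), (302, np.float64(243.5)), (305, np.float64(243.5)), (308, np.float64(249.5)), (311, np.float64(245.5)), (314, np.float64(244.5)), (317, np.float64(236.5)), (320, np.float64(236.5)), (323, np.float64(244.5)), (326, np.float64(237.5)), (329, np.float64(249.5)), (332, np.float64(243.5)), (335, np.float64(249.5)), (338, np.float64(243.5)), (341, np.float64(246.5)), (344, np.float64(224.5)), (347, np.float64(227.5)), (350, np.float64(231.5)), (353, np.float64(238.5))]
[(284, np.float64(245.5)), (287, np.float64(242.5)), (290, np.float64(238.5)), (293, np.float64(249.5)), (296, np.float64(248.5)), (299, np.float64(246.5)), (302, np.float64(245.5)), (305, np.float64(245.5)), (308, np.float64(252.5)), (311, np.float64(256.5)), (314, np.float64(257.5)), (317, np.float64(240.5)), (320, np.float64(240.5)), (323, np.float64(257.5)), (326, np.float64(240.5)), (329, np.float64(255.5)), (332, np.float64(245.5)), (335, np.float64(255.5)), (338, np.float64(248.5)), (341, np.float64(252.5)), (344, np.float64(237.5)), (347, np.float64(240.5)), (350, np.float64(243.5)), (353, np.float64(248.5))]
rim (array([552.62545992,  42.50587232]), np.float64(2.9715838515865323)) (array([549.02676721,  41.83252861,  15.73655013]), np.float64(2.8691289224342578))
fil (array([556.89331077,  46.11488697]), np.float64(2.906435959740299)) (array([559.92853061,  47.27598327,  20.93451644]), np.float64(2.851840514259785))
need [-4.26785085 -3.60901465]
7.847803961650748 96.52885291520121
```

```bash
python3 - <<'E'
from h import *
f='w4'
im=np.load('pics/w4.npy'); g=cv2.cvtColor(im,cv2.COLOR_RGB2GRAY)
G=cv2.resize(g,None,fx=5,fy=5,interpolation=cv2.INTER_CUBIC)[195*5:320*5,250*5:385*5].astype(float)
s=np.load('pics/w4_p.npz'); zt=s['p'][2]-20.9+8
def refine(pts,c,sign,h=9):
    out=[]
    for x,y in pts:
        d=np.array([c[0]-x,c[1]-y],float); d/=np.hypot(*d)
        t=np.arange(-h,h+1); v=[G[int(round(y+k*d[1])),int(round(x+k*d[0]))] for k in t]
        i=np.argmax(sign*np.diff(cv2.GaussianBlur(np.array(v)[None],(5,1),0)[0])); k=t[i]+.5
        out.append((x+k*d[0],y+k*d[1]))
    return out
w=lambda x,y,z: ray('wrist',250+(x+.5)/5-.5,195+(y+.5)/5-.5,z,f)
R=refine([(175,205),(200,168),(240,130),(290,106),(340,100),(390,104),(440,120),(480,150),(505,185),(522,240)],(342,290),-1)
F=refine([(150,320),(165,275),(195,230),(240,195),(290,177),(340,170),(390,176),(440,192),(485,225),(515,265),(533,315)],(342,350),1)
print(np.round(R),np.round(F))
PR=[w(x,y,88) for x,y in R];PF=[w(x,y,zt) for x,y in F]
for P,r in((PR,18.8),(PF,18)): print(fitc(P,r),fitc(P))
print('need fixedr',fitc(PR,18.8)[0]-fitc(PF,18)[0],'free',fitc(PR)[0][:2]-fitc(PF)[0][:2])
c=fitc(PR,18.8)[0]; X=w(280,48,84.5)[:2]-c; print(np.hypot(*X),np.degrees(np.arctan2(X[1],X[0])))
print(s['R'].T@[*(fitc(PF,18)[0]-s['p'][:2]),0])
E
```

```text
[[173. 204.]
 [197. 165.]
 [239. 129.]
 [290. 106.]
 [340.  98.]
 [389. 106.]
 [437. 125.]
 [478. 152.]
 [503. 186.]
 [522. 240.]] [[146. 319.]
 [163. 274.]
 [195. 230.]
 [240. 195.]
 [290. 177.]
 [340. 170.]
 [390. 176.]
 [437. 197.]
 [482. 227.]
 [514. 266.]
 [531. 315.]]
(array([534.1921468 ,  34.38923008]), np.float64(0.10171166339651537)) (array([534.29456903,  34.43100688,  18.71376586]), np.float64(0.09733034977914497))
(array([535.44096445,  35.35434017]), np.float64(0.14808561067244816)) (array([535.7965747 ,  35.5530181 ,  17.67644858]), np.float64(0.08261050509818454))
need fixedr [-1.24881765 -0.96511009] free [-1.50200566 -1.12201122]
23.88714872293213 42.077042742082135
[-0.98525181  0.00292452 -0.02006367]
```

Request:
servo_tool(motion=[{"slide": [-0.12, -0.09, -0.5], "turn": [0, 0, 0], "gripper": 0}, {"slide": [-0.12, -0.09, -1.0], "turn": [0, 0, 0], "gripper": 0}, {"slide": [-0.12, -0.09, -1.2], "turn": [0, 0, 0], "gripper": 0}, {"slide": [-0.12, -0.09, -1.3], "turn": [0, 0, 0], "gripper": 0}, {"slide": [-0.12, -0.09, -1.4], "turn": [0, 0, 0], "gripper": 0}, {"slide": [-0.12, -0.09, -1.5], "turn": [0, 0, 0], "gripper": 0}])

```text
t: 5.65
tool_pos: [532.7, 34.2, 105.8]
tool_rot: [[-0.891, 0.001, 0.455], [-0.455, -0.0, -0.891], [-0.001, -1.0, 0.001]]
force: [1.0, -0.8, 4.9]
opening: 7.1
```

```bash
python3 - <<'E'
from h import *
s=arm.sense(); print(s['t'],s['tool_pos'],s['force'],s['torque'],s['opening'])
E
```

```text
5.65 [532.67906557  34.19075102 105.78092276] [ 0.98329634 -0.84745054  4.92950119] [-0.09863739 -0.08300927 -0.01077533] 7.1126283895589895
```

Request:
servo_tool(motion=[{"slide": [0, 0, -0.05], "turn": [0, 0, 0], "gripper": 0}, {"slide": [0, 0, -0.1], "turn": [0, 0, 0], "gripper": 0}])

```text
t: 5.85
tool_pos: [532.6, 34.2, 104.8]
tool_rot: [[-0.891, 0.001, 0.454], [-0.454, -0.0, -0.891], [-0.001, -1.0, 0.001]]
force: [2.5, -1.4, 2.8]
opening: 7.4
```

Request:
servo_tool(motion=[{"slide": [0, 0, -0.05], "turn": [0, 0, 0], "gripper": 0}, {"slide": [0, 0, -0.1], "turn": [0, 0, 0], "gripper": 0}])

```text
t: 6.05
tool_pos: [532.5, 34.2, 103.5]
tool_rot: [[-0.891, 0.001, 0.454], [-0.454, -0.0, -0.891], [-0.001, -1.0, 0.0]]
force: [1.1, -0.7, 5.6]
opening: 7.2
```

Request:
servo_tool(motion=[{"slide": [0, 0, -0.05], "turn": [0, 0, 0], "gripper": 0}, {"slide": [0, 0, -0.05], "turn": [0, 0, 0], "gripper": 0}])

```text
t: 6.25
tool_pos: [532.5, 34.2, 103.3]
tool_rot: [[-0.891, 0.001, 0.454], [-0.454, -0.0, -0.891], [-0.001, -1.0, 0.001]]
force: [1.4, -0.7, 5.0]
opening: 7.1
```

```bash
python3 - <<'E'
from h import *
im=snap('wrist','w5'); s=arm.sense(); print(s['t'],s['tool_pos'],s['force'],s['opening'])
a=im[195:320,250:385]; cv2.imwrite('pics/crop5.png',cv2.resize(a[:,:,::-1],None,fx=5,fy=5,interpolation=cv2.INTER_CUBIC))
E
```

```text
6.3 [532.44985824  34.20353038 103.23636918] [ 1.89455425 -1.01743308  6.03984896] 7.23375231911061
```

View pics/crop5.png

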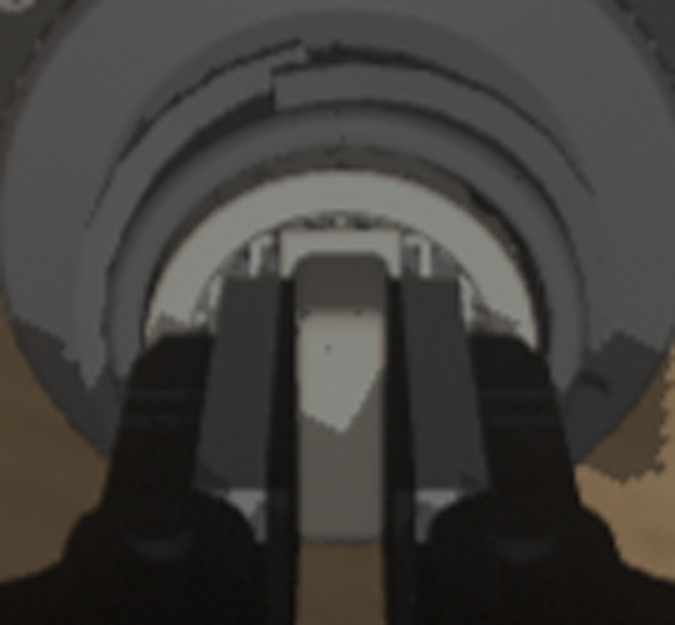

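```bash
python3 - <<'E'
from h import *
f='w5'; w=lambda x,y,z: ray('wrist',250+(x+.5)/5-.5,195+(y+.5)/5-.5,z,f)
p=lambda X:(proj('wrist',X,f)-[250,195])*5
u=np.array([.891,.454,0]); M=np.array([534.2,34.4,88])
print('rim inner far',p(M+18.8*u),'outer',p(M+22.5*u),'R',p(M+[18.8*.454,-18.8*.891,0]))
s=np.load('pics/w5_p.npz');c=s['p']-.99*np.array(s['R'])[:,0]
c[2]=s['p'][2]-20.9
print('disk top far',p(c+[0,0,8]+18*u),'bottom far',p(c+18*u), 'bore edge at proud3', c)
print(w(340,148,88),w(340,168,c[2]+8))
E
```

```text
rim inner far [344.87196145 145.1399642 ] outer [344.92933409 105.81319291] R [549.18381831 336.59233883]
disk top far [337.92605192 169.86981446] bottom far [337.78764787 137.64823005] bore edge at proud3 [533.37292621  34.67397908  82.36651696]
[550.60168906  43.44142307  88.        ] [549.73789719  43.00539377  90.36651696]
```

Request:
servo_tool(motion=[{"slide": [0, 0, -0.06], "turn": [0, 0, 0], "gripper": 0}, {"slide": [0, 0, -0.06], "turn": [0, 0, 0], "gripper": 0}])

```text
t: 6.5
tool_pos: [532.5, 34.2, 102.9]
tool_rot: [[-0.891, 0.001, 0.454], [-0.454, -0.0, -0.891], [-0.001, -1.0, 0.001]]
force: [0.7, -1.1, 7.3]
opening: 7.2
```

Request:
servo_tool(motion=[{"slide": [0, 0, 0], "turn": [0, 0, 0], "gripper": 35}, {"slide": [0, 0, 0], "turn": [0, 0, 0], "gripper": 35}, {"slide": [0, 0, 0], "turn": [0, 0, 0], "gripper": 35}, {"slide": [0, 0, 2], "turn": [0, 0, 0], "gripper": 60}, {"slide": [-2, -1, 6], "turn": [0, 0, 0], "gripper": 90}, {"slide": [-5, -2.5, 9], "turn": [0, 0, 0], "gripper": 90}, {"slide": [-7, -4, 10], "turn": [0, 0, 0], "gripper": 90}, {"slide": [-7, -4, 10], "turn": [0, 0, 0], "gripper": 90}, {"slide": [-7, -4, 10], "turn": [0, 0, 0], "gripper": 90}])

```text
t: 7.4
tool_pos: [462.0, -5.8, 202.1]
tool_rot: [[-0.891, 0.001, 0.454], [-0.454, 0.0, -0.891], [-0.001, -1.0, 0.0]]
force: [0.0, -0.1, -0.3]
opening: 77.2
```

```bash
python3 - <<'E'
from h import *
im=snap('wrist','w6'); s=arm.sense(); print(s['t'],s['tool_pos'],s['q'],s['force'],s['opening'])
a=im[25:165,245:375]; cv2.imwrite('pics/crop6.png',cv2.resize(a[:,:,::-1],None,fx=4.2,fy=4.2,interpolation=cv2.INTER_CUBIC))
E
```

```text
7.45 [461.93133405  -5.49729602 201.47942638] [-1.23219586e-01 -2.29249734e-01  1.91057062e+00  3.39658058e-04
  1.46097101e+00  9.76160689e-01] [-0.32648939  1.23205974 -0.08515289] 76.52976372155351
```

View pics/crop6.png

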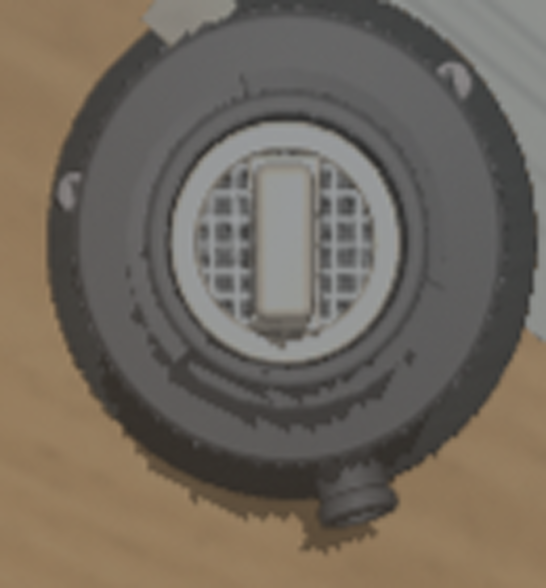

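View pics/w6.png

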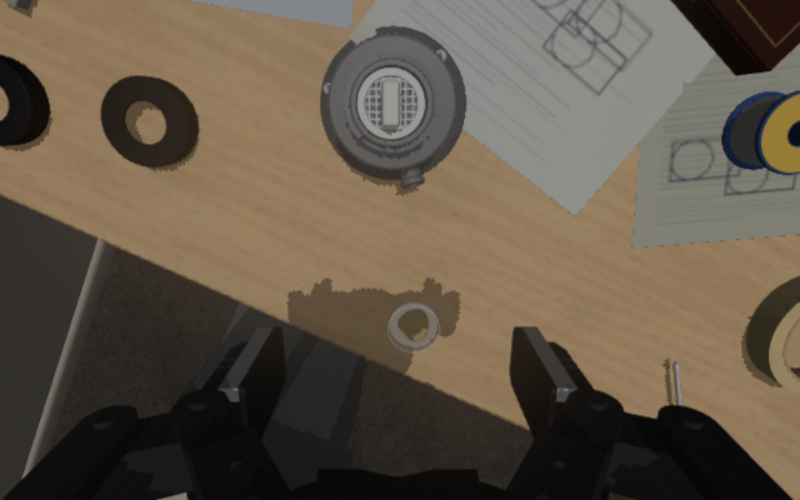

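Request:
servo_tool(motion=[{"slide": [-0.4, 4, 0], "turn": [0, 0, 0.15], "gripper": 95}, {"slide": [-0.8, 8, 0], "turn": [0, 0, 0.3], "gripper": 95}, {"slide": [-1.2, 12, 0], "turn": [0, 0, 0.45], "gripper": 95}, {"slide": [-1.6, 15, 0], "turn": [0, 0, 0.6], "gripper": 95}, {"slide": [-1.9, 18.4, 0], "turn": [0, 0, 0.75], "gripper": 95}, {"slide": [-1.9, 18.4, 0], "turn": [0, 0, 0.9], "gripper": 95}, {"slide": [-1.9, 18.4, 0], "turn": [0, 0, 1.05], "gripper": 95}, {"slide": [-1.9, 18.4, 0], "turn": [0, 0, 1.2], "gripper": 95}, {"slide": [-1.9, 18.4, 0], "turn": [0, 0, 1.35], "gripper": 95}, {"slide": [-1.9, 18.4, 0], "turn": [0, 0, 1.5], "gripper": 95}])

```text
t: 8.45
tool_pos: [442.6, 179.0, 200.6]
tool_rot: [[0.397, -0.003, 0.918], [-0.918, -0.001, 0.397], [-0.001, -1.0, -0.003]]
force: [-1.0, -0.2, 0.4]
opening: 80.9
```

Request:
servo_tool(motion=[{"slide": [0, 0, 0], "turn": [0, 0, 0.15], "gripper": 95}, {"slide": [0, 0, 0], "turn": [0, 0, 0.3], "gripper": 95}, {"slide": [0, 0, 0], "turn": [0, 0, 0.45], "gripper": 95}, {"slide": [0, 0, 0], "turn": [0, 0, 0.6], "gripper": 95}, {"slide": [0, 0, 0], "turn": [0, 0, 0.75], "gripper": 95}, {"slide": [0, 0, 0], "turn": [0, 0, 0.9], "gripper": 95}, {"slide": [0, 0, 0], "turn": [0, 0, 1.05], "gripper": 95}, {"slide": [0, 0, 0], "turn": [0, 0, 1.2], "gripper": 95}, {"slide": [0, 0, 0], "turn": [0, 0, 1.35], "gripper": 95}, {"slide": [0, 0, 0], "turn": [0, 0, 1.5], "gripper": 95}])

```text
t: 9.45
tool_pos: [442.6, 178.9, 200.6]
tool_rot: [[0.944, -0.003, -0.331], [0.331, -0.0, 0.944], [-0.003, -1.0, 0.0]]
force: [0.0, 0.0, 0.5]
opening: 81.2
```

Request:
servo_tool(motion=[{"slide": [0, 0, 0], "turn": [0, 0, 0], "gripper": 95}, {"slide": [0, 0, 0], "turn": [0, 0, 0], "gripper": 95}, {"slide": [0, 0, 0], "turn": [0, 0, 0], "gripper": 95}])

```text
t: 9.75
tool_pos: [442.9, 178.5, 201.6]
tool_rot: [[0.947, -0.001, -0.321], [0.321, -0.0, 0.947], [-0.001, -1.0, 0.0]]
force: [0.7, 0.4, -1.0]
opening: 81.3
```

```bash
python3 - <<'E'
from h import *
im=snap('wrist','w7'); s=arm.sense(); print(s['t'],s['tool_pos'],s['q'],s['force'],s['opening'])
f='w6'; C=np.array([534.2,34.4])
for x,y in[(243,85),(435,285),(180,360)]:
    d=ray('wrist',245+(x+.5)/4.2-.5,25+(y+.5)/4.2-.5,84.5,f)[:2]-C; print(np.hypot(*d),np.degrees(np.arctan2(d[1],d[0])))
E
```

```text
9.8 [442.96029062 178.4369635  201.79957175] [ 2.75503553e-01 -1.83807189e-01  1.87087349e+00  2.45888143e-05
  1.45526014e+00 -1.62287692e+00] [-0.30776561  0.43259992 -0.17012461] 81.01881627690369
23.429228358867253 44.474456997938745
24.43747796516582 -80.0633052990139
25.927343689909687 163.5077123592054
```

View pics/w7.png

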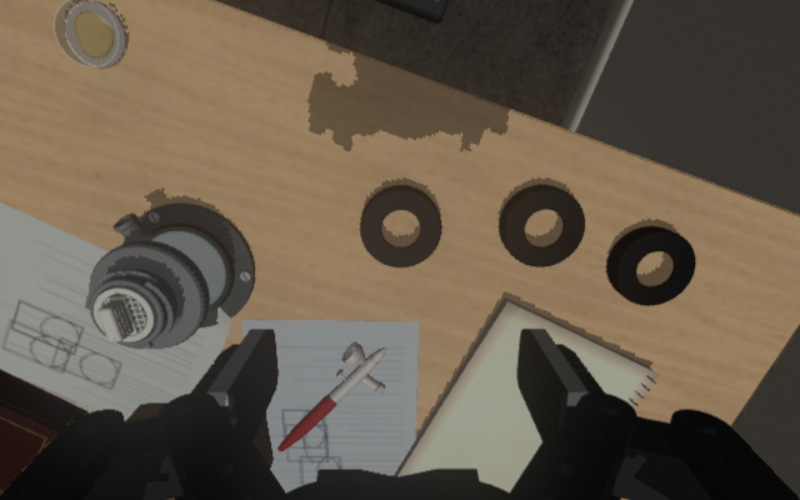

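The ring that stands farthest to the robot's right, nearest the pot, is at (401,223), with the other two to the left of it in the world. I'll measure it.

```bash
python3 - <<'E'
from h import *
im=np.load('pics/w7.npy'); g=cv2.cvtColor(im,cv2.COLOR_RGB2GRAY)
a=im[130:225,275:365]; cv2.imwrite('pics/crop7.png',cv2.resize(a[:,:,::-1],None,fx=6,fy=6,interpolation=cv2.INTER_CUBIC))
s=np.load('pics/w7_p.npz')
for X in ([443,178.4,17],): print((proj('wrist',X,'w7')-[275,130])*6)
E
```

```text
[257.12586305 289.97891486]
```

View pics/crop7.png

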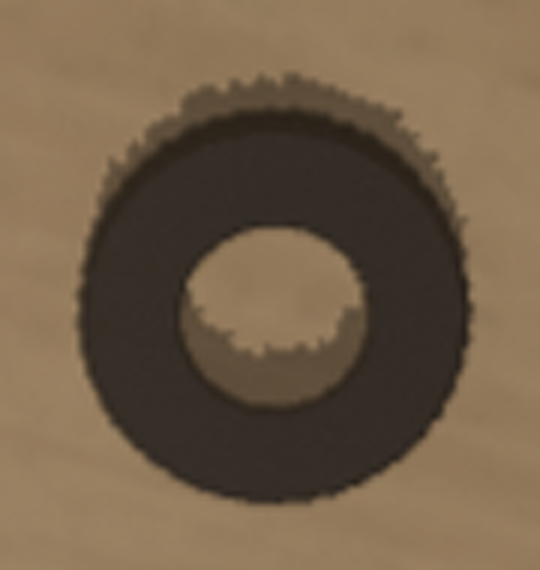

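```bash
python3 - <<'E'
from h import *
w=lambda x,y,z: ray('wrist',275+(x+.5)/6-.5,130+(y+.5)/6-.5,z,'w7')
print(w(273.5,316,17))
p=[w(*q,17) for q in((78,310),(468,310),(273,502),(273,130))];print(fitc(p))
s=arm.sense();print(s['tool_pos'])
E
```

```text
[445.82944116 181.61107094  17.        ]
(array([446.58554291, 181.78119624,  29.73258485]), np.float64(0.2642027971366452))
[442.96029062 178.4369635  201.79957175]
```

Request:
servo_tool(motion=[{"slide": [0.32, 0.32, -5], "turn": [0, 0, 0], "gripper": 95}, {"slide": [0.32, 0.32, -10], "turn": [0, 0, 0], "gripper": 95}, {"slide": [0.32, 0.32, -14], "turn": [0, 0, 0], "gripper": 95}, {"slide": [0.32, 0.32, -16.5], "turn": [0, 0, 0], "gripper": 95}, {"slide": [0.32, 0.32, -17], "turn": [0, 0, 0], "gripper": 95}, {"slide": [0.32, 0.32, -17], "turn": [0, 0, 0], "gripper": 95}, {"slide": [0.32, 0.32, -17], "turn": [0, 0, 0], "gripper": 95}])

```text
t: 10.5
tool_pos: [447.7, 181.9, 34.0]
tool_rot: [[0.946, 0.003, -0.324], [0.324, 0.001, 0.946], [0.003, -1.0, -0.0]]
force: [0.9, 0.7, 1.0]
opening: 80.8
```

```bash
python3 - <<'E'
from h import *
im=snap('wrist','w8'); s=arm.sense(); print(s['t'],s['tool_pos'],s['force'],s['opening'])
print(proj('wrist',[s['tool_pos'][0],s['tool_pos'][1],17],'w8')*1.25)
E
```

```text
10.55 [448.04295784 182.02259361  34.37606908] [ 0.5248457  -0.17168349  0.51657399] 81.08386692833686
[397.34201517 329.24326564]
```

View pics/w8.png

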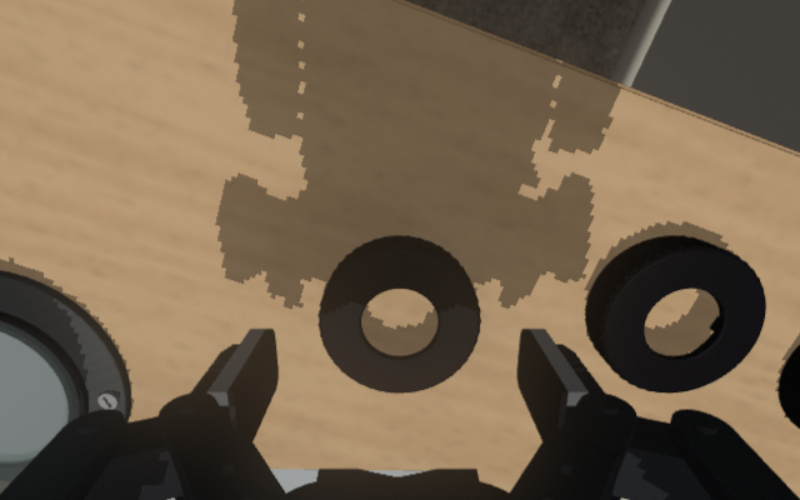

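Request:
servo_tool(motion=[{"slide": [-0.2, -0.06, -1], "turn": [0, 0, 0], "gripper": 95}, {"slide": [-0.2, -0.06, -2], "turn": [0, 0, 0], "gripper": 95}, {"slide": [-0.2, -0.06, -2.6], "turn": [0, 0, 0], "gripper": 95}, {"slide": [-0.2, -0.06, -2.6], "turn": [0, 0, 0], "gripper": 95}, {"slide": [-0.2, -0.06, -2.6], "turn": [0, 0, 0], "gripper": 95}])

```text
t: 11.05
tool_pos: [443.9, 180.8, 5.8]
tool_rot: [[0.946, -0.001, -0.324], [0.324, -0.0, 0.946], [-0.001, -1.0, 0.0]]
force: [-0.0, -1.2, 0.8]
opening: 81.1
```

Request:
servo_tool(motion=[{"slide": [0.1, 0.03, 0.1], "turn": [0, 0, 0], "gripper": 95}, {"slide": [0.1, 0.03, 0.1], "turn": [0, 0, 0], "gripper": 95}])

```text
t: 11.25
tool_pos: [445.9, 181.4, 7.8]
tool_rot: [[0.946, 0.001, -0.324], [0.324, 0.0, 0.946], [0.001, -1.0, -0.0]]
force: [0.2, 0.5, 0.7]
opening: 81.1
```

```bash
python3 - <<'E'
from h import *
im=snap('wrist','w9'); s=arm.sense(); print(s['t'],s['tool_pos'],s['force'],s['opening'])
print(proj('wrist',[s['tool_pos'][0],s['tool_pos'][1],17],'w9')*1.25)
E
```

```text
11.3 [445.76630251 181.32518042   7.66449735] [ 0.32554006 -0.05683139 -0.47973669] 81.04695994630944
[397.24465073 366.93918303]
```

View pics/w9.png

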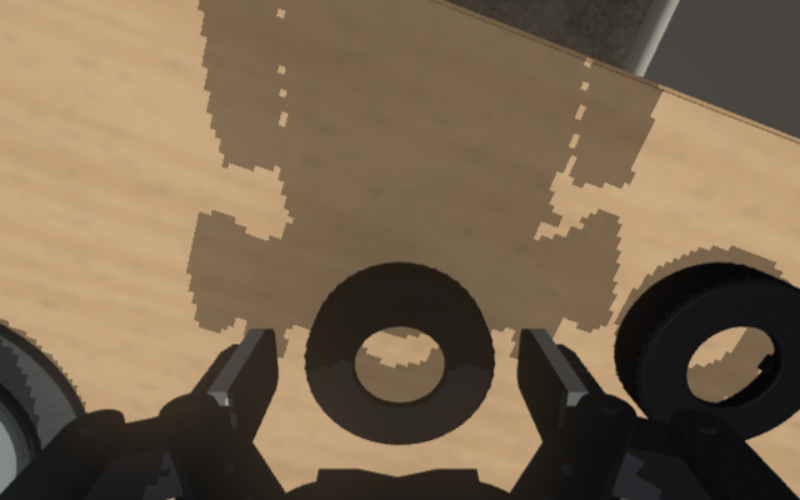

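Request:
servo_tool(motion=[{"slide": [0, 0, 0], "turn": [0, 0, 0], "gripper": 50}, {"slide": [0, 0, 0], "turn": [0, 0, 0], "gripper": 50}, {"slide": [0, 0, 0], "turn": [0, 0, 0], "gripper": 50}, {"slide": [0, 0, 0], "turn": [0, 0, 0], "gripper": 50}], squeeze=60)

```text
t: 11.7
tool_pos: [445.9, 181.4, 8.1]
tool_rot: [[0.946, 0.001, -0.324], [0.324, 0.0, 0.946], [0.001, -1.0, -0.0]]
force: [-1.5, -0.7, 5.8]
opening: 59.2
```

```bash
python3 - <<'E'
from h import *
im=snap('wrist','w10'); s=arm.sense(); print(s['t'],s['tool_pos'],s['force'],s['torque'],s['opening'])
print(proj('wrist',[s['tool_pos'][0],s['tool_pos'][1],17],'w10')*1.25)
E
```

```text
11.75 [445.95835344 181.37484573   8.124572  ] [-1.10903126 -0.95395874  7.27701003] [-0.11045618  0.23704794  0.00499799] 59.37675760832113
[397.25064112 366.75808494]
```

View pics/w10.png

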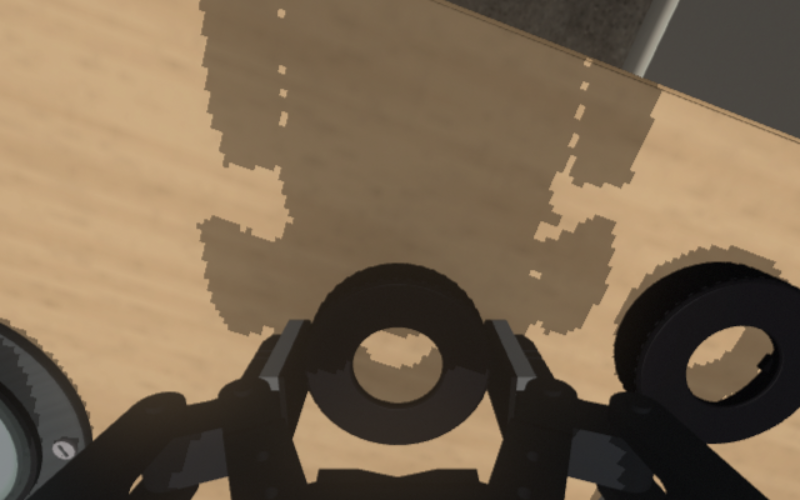

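Request:
servo_tool(motion=[{"slide": [0, 0, 4], "turn": [0, 0, 0], "gripper": 50}, {"slide": [0, 0, 9], "turn": [0, 0, 0], "gripper": 50}, {"slide": [1, -1.5, 13], "turn": [0, 0, 0], "gripper": 50}, {"slide": [3, -5, 15], "turn": [0, 0, 0], "gripper": 50}, {"slide": [5, -9, 15], "turn": [0, 0, 0], "gripper": 50}, {"slide": [7.5, -12.5, 15], "turn": [0, 0, 0], "gripper": 50}, {"slide": [8.8, -14.7, 15], "turn": [0, 0, 0], "gripper": 50}, {"slide": [8.8, -14.7, 15], "turn": [0, 0, 0], "gripper": 50}, {"slide": [8.8, -14.7, 15], "turn": [0, 0, 0], "gripper": 50}, {"slide": [8.8, -14.7, 15], "turn": [0, 0, 0], "gripper": 50}])

```text
t: 12.75
tool_pos: [532.6, 35.0, 156.9]
tool_rot: [[0.946, -0.001, -0.325], [0.325, 0.0, 0.946], [-0.001, -1.0, 0.001]]
force: [0.5, -0.0, -0.9]
opening: 59.6
```

```bash
python3 - <<'E'
from h import *
im=snap('wrist','w11'); s=arm.sense(); print(s['t'],s['tool_pos'],s['q'],s['force'],s['torque'],s['opening'])
a=im[195:320,250:385]; cv2.imwrite('pics/crop11.png',cv2.resize(a[:,:,::-1],None,fx=5,fy=5,interpolation=cv2.INTER_CUBIC))
for X in ([534.2,34.4,105],[533.4,34.7,105]): print((proj('wrist',X,'w11')-[250,195])*5)
E
```

```text
12.8 [532.64325904  35.15834966 156.98611582] [-3.03326599e-02  9.21543469e-03  1.77307610e+00  2.78026968e-04
  1.35988741e+00 -1.93246297e+00] [-0.48400219  0.28809194 -1.33783373] [0.02764106 0.02614145 0.0224171 ] 59.72004325425505
[330.20102673 205.26016755]
[335.03978481 199.82079597]
```

View pics/crop11.png

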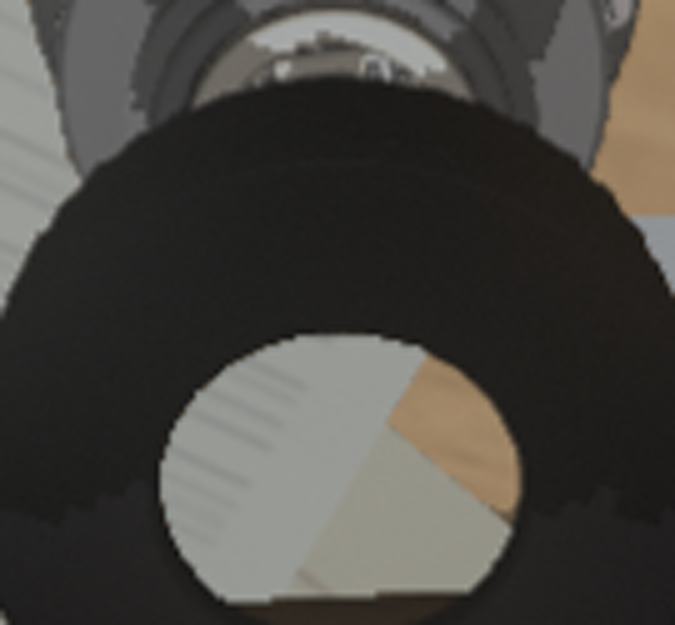

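```bash
python3 - <<'E'
from h import *
w=lambda x,y,z: ray('wrist',250+(x+.5)/5-.5,195+(y+.5)/5-.5,z,'w11')
P=[w(*q,91) for q in((196,102),(215,70),(250,37),(290,18),(335,11),(380,16),(420,32),(450,58),(470,92))]
print(fitc(P,18),fitc(P))
Z=w(341,480,157-8.1+17);print('hole ctr approx',Z, arm.sense()['tool_pos'])
E
```

```text
(array([533.23843435,  34.61357119]), np.float64(0.14708563023159912)) (array([532.98699029,  34.49112139,  17.77034902]), np.float64(0.12711271553965328))
hole ctr approx [531.44611314  34.53166697 165.9       ] [532.64325904  35.15834966 156.98611582]
```

Request:
servo_tool(motion=[{"slide": [0.1, -0.06, -2], "turn": [0, 0, 0], "gripper": 50}, {"slide": [0.1, -0.06, -4], "turn": [0, 0, 0], "gripper": 50}, {"slide": [0.1, -0.06, -5], "turn": [0, 0, 0], "gripper": 50}, {"slide": [0.1, -0.06, -5.5], "turn": [0, 0, 0], "gripper": 50}, {"slide": [0.1, -0.06, -5.5], "turn": [0, 0, 0], "gripper": 50}, {"slide": [0.1, -0.06, -5.5], "turn": [0, 0, 0], "gripper": 50}])

```text
t: 13.4
tool_pos: [534.8, 33.8, 103.1]
tool_rot: [[0.946, 0.001, -0.325], [0.325, -0.0, 0.946], [0.001, -1.0, -0.0]]
force: [0.0, -1.1, -0.1]
opening: 59.1
```

```bash
python3 - <<'E'
from h import *
im=snap('wrist','w12'); s=arm.sense(); print(s['t'],s['tool_pos'],s['force'],s['torque'],s['opening'])
for X in ([534.2,34.4,105],[533.4,34.7,105],[*s['tool_pos'][:2],s['tool_pos'][2]+8.9]): print(proj('wrist',X,'w12')*1.25)
E
```

```text
13.45 [534.9455792   33.71905263 103.28263575] [-0.20517505  1.27198247 -0.6994131 ] [-0.01022896 -0.07088253 -0.02974189] 59.2256407205052
[399.55714982 354.25416337]
[401.20267372 352.49335169]
[396.83176514 367.45922811]
```

View pics/w12.png

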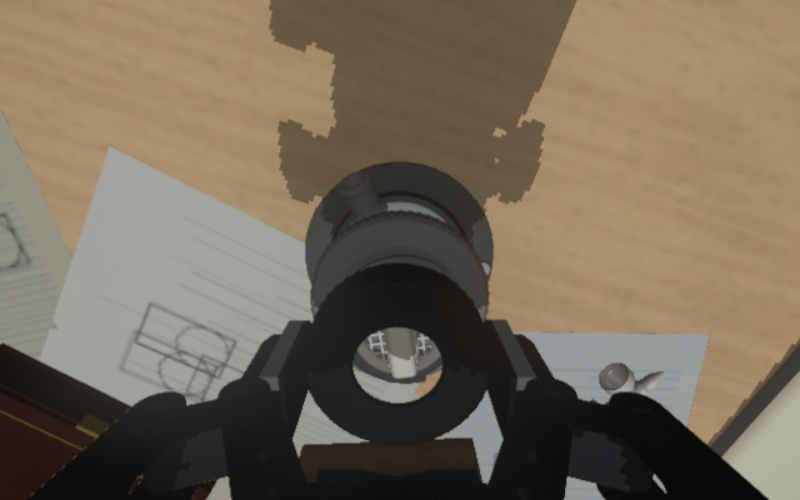

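Request:
servo_tool(motion=[{"slide": [-0.12, 0.08, 0], "turn": [0, 0, 0], "gripper": 50}, {"slide": [-0.12, 0.08, -0.2], "turn": [0, 0, 0], "gripper": 50}, {"slide": [-0.12, 0.08, -0.4], "turn": [0, 0, 0], "gripper": 50}, {"slide": [-0.12, 0.08, -0.6], "turn": [0, 0, 0], "gripper": 50}, {"slide": [-0.12, 0.08, -0.6], "turn": [0, 0, 0], "gripper": 50}])

```text
t: 13.95
tool_pos: [532.7, 34.3, 95.7]
tool_rot: [[0.946, -0.001, -0.324], [0.324, -0.0, 0.946], [-0.001, -1.0, 0.0]]
force: [0.2, 0.3, -1.2]
opening: 59.0
```

Request:
servo_tool(motion=[{"slide": [0, 0, -0.1], "turn": [0, 0, 0], "gripper": 50}, {"slide": [0, 0, -0.2], "turn": [0, 0, 0], "gripper": 50}, {"slide": [0, 0, -0.2], "turn": [0, 0, 0], "gripper": 50}])

```text
t: 14.25
tool_pos: [532.9, 34.4, 94.0]
tool_rot: [[0.946, -0.0, -0.324], [0.324, 0.0, 0.946], [-0.0, -1.0, 0.0]]
force: [-0.4, 0.1, -0.1]
opening: 59.5
```

Request:
servo_tool(motion=[{"slide": [0.05, 0, -0.1], "turn": [0, 0, 0], "gripper": 50}, {"slide": [0.05, 0, -0.2], "turn": [0, 0, 0], "gripper": 50}, {"slide": [0.05, 0, -0.2], "turn": [0, 0, 0], "gripper": 50}])

```text
t: 14.55
tool_pos: [533.4, 34.4, 92.0]
tool_rot: [[0.946, -0.0, -0.324], [0.324, 0.0, 0.946], [-0.0, -1.0, 0.0]]
force: [0.2, 0.1, -0.9]
opening: 59.5
```

Request:
servo_tool(motion=[{"slide": [0, 0, -0.1], "turn": [0, 0, 0], "gripper": 50}, {"slide": [0, 0, -0.2], "turn": [0, 0, 0], "gripper": 50}])

```text
t: 14.75
tool_pos: [533.8, 34.4, 90.7]
tool_rot: [[0.946, 0.001, -0.324], [0.324, -0.0, 0.946], [0.001, -1.0, -0.0]]
force: [-4.6, 0.3, 8.9]
opening: 59.4
```

Request:
servo_tool(motion=[{"slide": [0, 0, 0], "turn": [0, 0, 0], "gripper": 50}, {"slide": [0, 0, 0], "turn": [0, 0, 0], "gripper": 50}])

```text
t: 14.95
tool_pos: [533.8, 34.4, 90.9]
tool_rot: [[0.946, 0.001, -0.324], [0.324, -0.0, 0.946], [0.0, -1.0, -0.0]]
force: [-2.4, 0.2, 4.4]
opening: 59.2
```

```bash
python3 - <<'E'
from h import *
s=arm.sense(); print(s['t'],s['tool_pos'],s['force'],s['torque'],s['q'])
E
```

```text
14.95 [533.8024327   34.40222017  90.86007729] [-2.43450442  0.15726166  4.44903989] [-0.0413564   0.40302099 -0.06270706] [-3.14953123e-02  8.25666357e-02  1.82555197e+00 -1.60161319e-05
  1.23294231e+00 -1.93250719e+00]
```

Request:
servo_tool(motion=[{"slide": [-0.02, 0, -0.05], "turn": [0, 0, -0.1], "gripper": 50}, {"slide": [-0.02, 0, -0.08], "turn": [0, 0, -0.2], "gripper": 50}, {"slide": [-0.02, 0, -0.12], "turn": [0, 0, -0.3], "gripper": 50}, {"slide": [-0.02, 0, -0.15], "turn": [0, 0, -0.4], "gripper": 50}])

```text
t: 15.35
tool_pos: [534.1, 34.2, 89.5]
tool_rot: [[0.997, 0.002, 0.074], [-0.074, -0.0, 0.997], [0.002, -1.0, -0.0]]
force: [-0.2, -0.9, 3.4]
opening: 59.1
```

```bash
python3 - <<'E'
from h import *
s=arm.sense(); print(s['t'],s['tool_pos'],s['force'],s['torque'])
E
```

```text
15.35 [534.08832915  34.19567748  89.52505206] [-0.18577173 -0.90897451  3.41698892] [-0.2088135   0.0806786   0.08814587]
```

Request:
servo_tool(motion=[{"slide": [0, 0, -0.04], "turn": [0, 0, -0.1], "gripper": 50}, {"slide": [0, 0, -0.07], "turn": [0, 0, -0.2], "gripper": 50}, {"slide": [0, 0, -0.1], "turn": [0, 0, -0.3], "gripper": 50}, {"slide": [0, 0, -0.135], "turn": [0, 0, -0.4], "gripper": 50}, {"slide": [0, 0, -0.17], "turn": [0, 0, -0.5], "gripper": 50}, {"slide": [0, 0, -0.2], "turn": [0, 0, -0.6], "gripper": 50}])

```text
t: 15.95
tool_pos: [534.0, 34.2, 87.6]
tool_rot: [[0.781, 0.001, 0.624], [-0.624, -0.0, 0.781], [0.001, -1.0, 0.001]]
force: [-0.8, -1.1, 3.9]
opening: 59.5
```

```bash
python3 - <<'E'
from h import *
s=arm.sense(); print(s['t'],s['tool_pos'],s['force'],s['torque'])
E
```

```text
15.95 [534.01922222  34.17292101  87.55522822] [-0.82027189 -1.1007755   3.88834425] [-0.25043065  0.22432501  0.11755058]
```

Request:
servo_tool(motion=[{"slide": [0, 0, -0.03], "turn": [0, 0, -0.1], "gripper": 50}, {"slide": [0, 0, -0.065], "turn": [0, 0, -0.2], "gripper": 50}, {"slide": [0, 0, -0.1], "turn": [0, 0, -0.3], "gripper": 50}])

```text
t: 16.25
tool_pos: [534.0, 34.2, 86.5]
tool_rot: [[0.562, 0.001, 0.827], [-0.827, -0.0, 0.562], [0.001, -1.0, 0.001]]
force: [-1.3, -1.1, 4.1]
opening: 59.7
```

Request:
servo_tool(motion=[{"slide": [0, 0, -0.035], "turn": [0, 0, -0.1], "gripper": 50}])

```text
t: 16.35
tool_pos: [534.1, 34.2, 86.2]
tool_rot: [[0.477, 0.002, 0.879], [-0.879, -0.0, 0.477], [0.001, -1.0, 0.001]]
force: [-0.9, -0.7, 5.1]
opening: 59.5
```

Request:
servo_tool(motion=[{"slide": [0, 0, -0.035], "turn": [0, 0, -0.1], "gripper": 50}])

```text
t: 16.45
tool_pos: [534.0, 34.1, 85.9]
tool_rot: [[0.387, 0.001, 0.922], [-0.922, -0.001, 0.387], [0.001, -1.0, 0.001]]
force: [-0.7, -1.8, 3.7]
opening: 59.5
```

```bash
python3 - <<'E'
from h import *
s=arm.sense(); print(s['t'],s['tool_pos'],s['force'],s['torque'])
E
```

```text
16.45 [534.02001765  34.1030934   85.85744518] [-0.70961434 -1.76672137  3.71562009] [-0.18098435  0.22256332  0.0412469 ]
```

Request:
servo_tool(motion=[{"slide": [0, 0, -0.03], "turn": [0, 0, -0.1], "gripper": 50}])

```text
t: 16.55
tool_pos: [534.1, 34.2, 85.5]
tool_rot: [[0.293, 0.002, 0.956], [-0.956, -0.0, 0.293], [0.001, -1.0, 0.001]]
force: [0.4, -0.6, 2.6]
opening: 58.9
```

Request:
servo_tool(motion=[{"slide": [0, 0, -0.02], "turn": [0, 0, -0.1], "gripper": 50}])

```text
t: 16.65
tool_pos: [534.0, 34.2, 85.2]
tool_rot: [[0.196, 0.001, 0.981], [-0.981, -0.0, 0.196], [0.001, -1.0, 0.001]]
force: [0.2, -0.5, 3.0]
opening: 59.5
```

Request:
servo_tool(motion=[{"slide": [0, 0, 0], "turn": [0, 0, -0.1], "gripper": 50}])

```text
t: 16.75
tool_pos: [533.8, 34.3, 84.9]
tool_rot: [[0.097, 0.001, 0.995], [-0.995, -0.0, 0.097], [0.0, -1.0, 0.001]]
force: [0.3, 1.1, 1.3]
opening: 59.2
```

```bash
python3 - <<'E'
from h import *
s=arm.sense(); print(s['t'],s['tool_pos'],s['force'],s['torque'])
E
```

```text
16.75 [533.7840499   34.27902409  84.92513984] [0.28674286 1.10651925 1.2814257 ] [-0.04308772 -0.00442541  0.01058285]
```

Request:
servo_tool(motion=[{"slide": [0, 0, 0], "turn": [0, 0, -0.1], "gripper": 50}, {"slide": [0, 0, 0], "turn": [0, 0, -0.2], "gripper": 50}])

```text
t: 16.95
tool_pos: [533.7, 34.4, 84.9]
tool_rot: [[-0.103, 0.001, 0.995], [-0.995, -0.0, -0.103], [-0.0, -1.0, 0.001]]
force: [-0.6, -0.6, 1.8]
opening: 59.3
```

```bash
python3 - <<'E'
from h import *
s=arm.sense(); print(s['t'],s['tool_pos'],s['force'],s['torque'])
E
```

```text
16.95 [533.74718684  34.37725673  84.88456509] [-0.58890537 -0.57167224  1.83926208] [0.01390336 0.04456315 0.00633096]
```

Request:
servo_tool(motion=[{"slide": [0, 0, 0], "turn": [0, 0, -0.1], "gripper": 50}, {"slide": [0, 0, 0], "turn": [0, 0, -0.2], "gripper": 50}])

```text
t: 17.15
tool_pos: [533.7, 34.4, 84.9]
tool_rot: [[-0.299, 0.001, 0.954], [-0.954, -0.0, -0.299], [-0.0, -1.0, 0.001]]
force: [0.5, -0.4, 2.5]
opening: 59.2
```

```bash
python3 - <<'E'
from h import *
s=arm.sense(); print(s['t'],s['tool_pos'],s['force'],s['torque'],s['q'][5])
E
```

```text
17.15 [533.73043222  34.36421118  84.87565501] [ 0.5094596  -0.36004342  2.4841218 ] [0.00139204 0.03407345 0.03546437] 0.2715479645191977
```

Request:
servo_tool(motion=[{"slide": [0, 0, 0], "turn": [0, 0, -0.09], "gripper": 50}])

```text
t: 17.25
tool_pos: [533.7, 34.4, 84.9]
tool_rot: [[-0.383, 0.001, 0.924], [-0.924, -0.0, -0.383], [-0.0, -1.0, 0.001]]
force: [0.6, -0.6, 1.7]
opening: 59.4
```

```bash
python3 - <<'E'
from h import *
s=arm.sense(); print(s['t'],s['tool_pos'],s['force'],s['torque'],s['q'][5])
E
```

```text
17.25 [533.72189445  34.37738601  84.87684056] [ 0.5582966  -0.61070684  1.73629644] [0.03773041 0.04130914 0.05322753] 0.3614867189836592
```

Request:
servo_tool(motion=[{"slide": [0, 0, 0], "turn": [0, 0, -0.09], "gripper": 50}])

```text
t: 17.35
tool_pos: [533.7, 34.4, 84.9]
tool_rot: [[-0.464, 0.001, 0.886], [-0.886, 0.0, -0.464], [-0.0, -1.0, 0.001]]
force: [0.3, 0.6, 0.3]
opening: 59.6
```

```bash
python3 - <<'E'
from h import *
s=arm.sense(); print(s['t'],s['tool_pos'],s['force'],s['torque'],s['q'][5])
E
```

```text
17.35 [533.73890324  34.39895037  84.87102658] [0.28757005 0.6266806  0.28807742] [ 0.19553881 -0.02097455  0.05736976] 0.45112012544493707
```

Request:
servo_tool(motion=[{"slide": [0, 0, 0], "turn": [0, 0, -0.09], "gripper": 50}])

```text
t: 17.45
tool_pos: [533.7, 34.6, 84.8]
tool_rot: [[-0.542, 0.001, 0.84], [-0.84, 0.0, -0.542], [-0.001, -1.0, 0.001]]
force: [0.7, 1.7, -0.2]
opening: 59.3
```

```bash
python3 - <<'E'
from h import *
s=arm.sense(); print(s['t'],s['tool_pos'],s['force'],s['torque'],s['q'][5])
E
```

```text
17.45 [533.73535675  34.57661099  84.77436073] [ 0.71924391  1.73514441 -0.24882094] [ 0.32426765 -0.02795347  0.12865981] 0.5410681207468515
```

Request:
servo_tool(motion=[{"slide": [0, 0, -0.02], "turn": [0, 0, -0.09], "gripper": 50}])

```text
t: 17.55
tool_pos: [533.7, 34.7, 84.5]
tool_rot: [[-0.615, 0.001, 0.788], [-0.788, 0.0, -0.615], [-0.001, -1.0, 0.0]]
force: [1.0, 1.6, -1.2]
opening: 59.5
```

```bash
python3 - <<'E'
from h import *
s=arm.sense(); print(s['t'],s['tool_pos'],s['force'],s['torque'],s['q'][5])
E
```

```text
17.55 [533.6853884   34.70227572  84.48039449] [ 1.01773911  1.57219376 -1.15100407] [ 0.35746907 -0.11624444  0.20069941] 0.6309925892718122
```

Request:
servo_tool(motion=[{"slide": [0, 0, -0.03], "turn": [0, 0, -0.09], "gripper": 50}])

```text
t: 17.65
tool_pos: [533.8, 34.7, 84.2]
tool_rot: [[-0.683, 0.001, 0.73], [-0.73, 0.0, -0.683], [-0.001, -1.0, 0.0]]
force: [1.3, 1.9, 0.2]
opening: 59.3
```

```bash
python3 - <<'E'
from h import *
s=arm.sense(); print(s['t'],s['tool_pos'],s['force'],s['torque'],s['q'][5])
E
```

```text
17.65 [533.76831115  34.70319687  84.22828212] [1.27194865 1.85425897 0.16760576] [ 0.30177456 -0.05376793  0.2172135 ] 0.7208715665255828
```

Request:
servo_tool(motion=[{"slide": [0, 0, -0.025], "turn": [0, 0, -0.08], "gripper": 50}])

```text
t: 17.75
tool_pos: [533.8, 34.7, 84.0]
tool_rot: [[-0.739, 0.001, 0.673], [-0.673, 0.0, -0.739], [-0.001, -1.0, 0.0]]
force: [0.8, 1.4, 0.4]
opening: 59.5
```

```bash
python3 - <<'E'
from h import *
s=arm.sense(); print(s['t'],s['tool_pos'],s['force'],s['torque'],s['q'][5])
E
```

```text
17.75 [533.81058739  34.73166079  84.02215297] [0.77444316 1.35679854 0.38209671] [ 0.29760451 -0.12932727  0.25467525] 0.8008395445850389
```

Request:
servo_tool(motion=[{"slide": [0, 0, 0], "turn": [0, 0, 0], "gripper": 80}, {"slide": [0, 0, 0], "turn": [0, 0, 0], "gripper": 95}, {"slide": [0, 0, 0], "turn": [0, 0, 0], "gripper": 95}, {"slide": [0, 0, 0], "turn": [0, 0, 0], "gripper": 95}, {"slide": [0, 0, 2], "turn": [0, 0, 0], "gripper": 95}, {"slide": [0, 0, 5], "turn": [0, 0, 0], "gripper": 95}, {"slide": [-2, 0, 8], "turn": [0, 0, 0], "gripper": 95}, {"slide": [-4, -2, 10], "turn": [0, 0, 0], "gripper": 95}, {"slide": [-4, -2, 10], "turn": [0, 0, 0], "gripper": 95}, {"slide": [-4, -2, 10], "turn": [0, 0, 0], "gripper": 95}])

```text
t: 18.75
tool_pos: [493.8, 14.2, 184.4]
tool_rot: [[-0.738, 0.002, 0.675], [-0.675, 0.0, -0.738], [-0.002, -1.0, 0.001]]
force: [-0.3, 0.0, 0.1]
opening: 81.1
```

```bash
python3 - <<'E'
from h import *
im=snap('wrist','w13'); s=arm.sense(); print(s['t'],s['tool_pos'],s['force'],s['torque'],s['opening'])
snap('scene','s13')
print(proj('wrist',[534.2,34.4,105],'w13')*1.25)
E
```

```text
18.8 [493.42382016  14.43579036 183.45816952] [-0.27457391  0.20763408  0.57988306] [ 5.95579799e-06 -1.80725993e-02  5.84938794e-03] 81.19139098660291
[422.38555509 186.90877753]
```

View pics/w13.png

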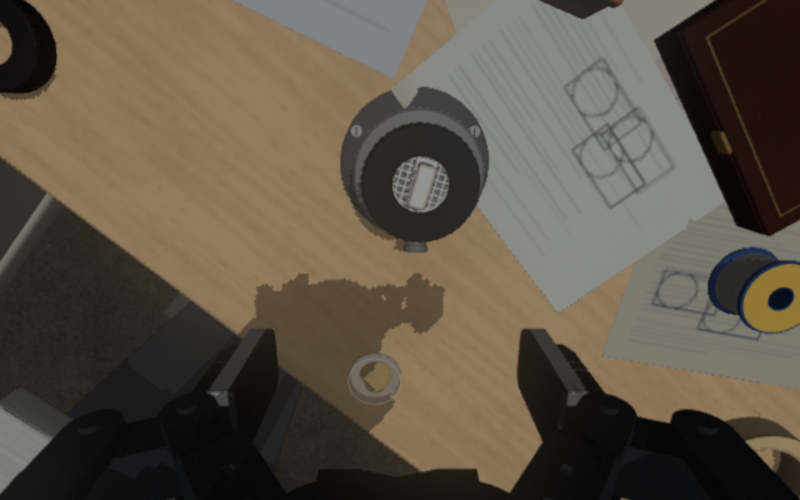

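View pics/s13.png

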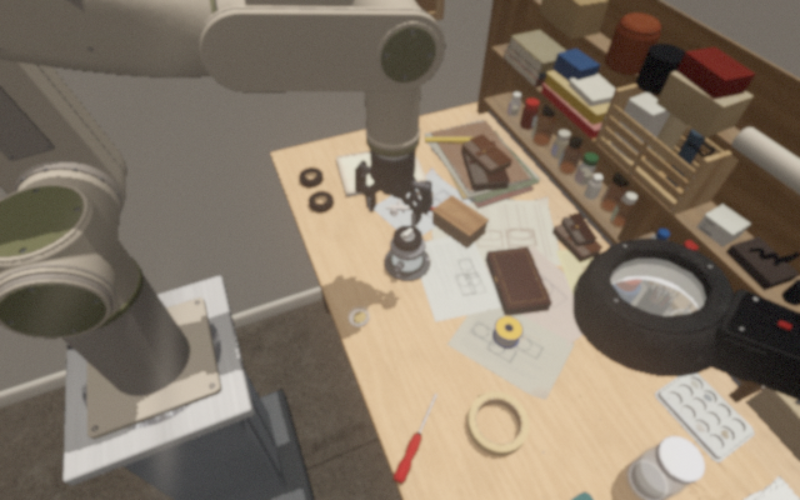

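```bash
python3 - <<'E'
from h import *
im=np.load('pics/w13.npy'); cv2.imwrite('pics/crop13.png',cv2.resize(im[60:205,265:400][:,:,::-1],None,fx=4,fy=4,interpolation=cv2.INTER_CUBIC))
w=lambda x,y,z: ray('wrist',265+(x+.5)/4-.5,60+(y+.5)/4-.5,z,'w13')
E
```

```text
(no output)
```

View pics/crop13.png

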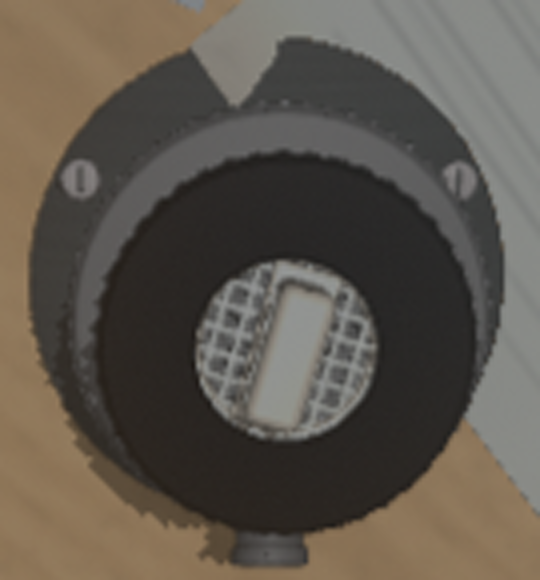

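The crop shows the ring level and concentric on the neck, with its hole centred at about (287,350) on the filter. The robot is clear, so I'm handing the job in.

```bash
python3 -c "
from station import arm
print(arm.finish_job())"
```

```text
the job is handed in; nothing more can be done
None
```

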